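Unstack the sharpening stones into their cradles

TASK

The sharpening stones were washed and cross-stacked to dry; set them out for honing. Working from the top of the stack down, one stone at a time, lay each flat in the wooden cradle made to its length, centred between the two end stops, before you touch the next. Do not push the stack over, and leave the red chisel and the try square where they lie.

Things in the scene. Friction and masses are not known exactly. Their poses are not given: they have to be found in the camera images.
- coarse_stone_centre (a point): Centre (half-way up) of the near-black sharpening stone, a loose rigid block 50 mm wide (its x axis), 200 mm long (its y axis), 25 mm thick (its z axis, up). It is the bottom of the stack and lies on the bench. Grasp it across its 50 mm width, near the middle.
- medium_stone_centre (a point): Centre (half-way up) of the red-brown sharpening stone, a loose rigid block 50 mm wide (its x axis), 160 mm long (its y axis), 25 mm thick (its z axis, up). It lies crosswise on the near-black stone. Grasp it across its 50 mm width, near the middle; the stone below runs out under the fingers at both sides, so the fingertips must stay above that stone's top.
- fine_stone_centre (a point): Centre (half-way up) of the cream-white sharpening stone, a loose rigid block 50 mm wide (its x axis), 125 mm long (its y axis), 25 mm thick (its z axis, up). It lies crosswise on the red-brown stone. Grasp it across its 50 mm width, near the middle; the stone below runs out under the fingers at both sides, so the fingertips must stay above that stone's top.
- slip_stone_centre (a point): Centre (half-way up) of the grey-green sharpening stone, a loose rigid block 40 mm wide (its x axis), 95 mm long (its y axis), 20 mm thick (its z axis, up). It lies crosswise on the cream-white stone, on top of the stack. Grasp it across its 40 mm width, near the middle; the stone below runs out under the fingers at both sides, so the fingertips must stay above that stone's top.
- coarse_cradle_bed (a point): Centre of the top of the thin rubber bed of the fixed wooden cradle made for the 200 mm long (near-black) stone. Origin 24 mm above the bench; y axis along the cradle, z up. The cradle is 44 mm wide, open at both sides (the stone overhangs it by 3 mm each side), and has at each end a wooden stop whose rounded top is 13 mm above the bed; 210 mm between the stops, 238 mm over all.
- medium_cradle_bed (a point): Centre of the top of the thin rubber bed of the fixed wooden cradle made for the 160 mm long (red-brown) stone. Origin 24 mm above the bench; y axis along the cradle, z up. The cradle is 44 mm wide, open at both sides (the stone overhangs it by 3 mm each side), and has at each end a wooden stop whose rounded top is 13 mm above the bed; 170 mm between the stops, 198 mm over all.
- fine_cradle_bed (a point): Centre of the top of the thin rubber bed of the fixed wooden cradle made for the 125 mm long (cream-white) stone. Origin 24 mm above the bench; y axis along the cradle, z up. The cradle is 44 mm wide, open at both sides (the stone overhangs it by 3 mm each side), and has at each end a wooden stop whose rounded top is 13 mm above the bed; 135 mm between the stops, 163 mm over all.
- slip_cradle_bed (a point): Centre of the top of the thin rubber bed of the fixed wooden cradle made for the 95 mm long (grey-green) stone. Origin 24 mm above the bench; y axis along the cradle, z up. The cradle is 34 mm wide, open at both sides (the stone overhangs it by 3 mm each side), and has at each end a wooden stop whose rounded top is 13 mm above the bed; 105 mm between the stops, 133 mm over all.
- red_chisel: Bystander: loose chisel with a red handle, 25 x 243 x 27 mm, lying on the bench; origin on its underside at its middle, y axis along it towards the handle's end. To be left alone.
- square: Bystander: loose try square with a dark wooden stock, 215 x 130 x 18 mm, lying on the bench; origin on its underside at the middle of that outline. To be left alone.
Mind the look-alikes: they are no part of the job. What is shaped like the part that bears slip_stone_centre but purple or yellow is not meant.

How it is judged:
On the way, in this order (a step that is already met when the one before it is completed fails the run):
1. the grey-green stone lies seated in its own cradle (horizontal distance between slip_stone_centre and slip_cradle_bed below 0.012 m and z of slip_stone_centre in the frame of slip_cradle_bed between 0.006 and 0.014 m and angle between the y axis of slip_stone_centre and the y axis of slip_cradle_bed, either way round below 0.14 rad and angle between the z axis of slip_stone_centre and the z axis of slip_cradle_bed, either way round below 0.06 rad), for 0.2 s.
2. the cream-white stone lies seated in its own cradle (horizontal distance between fine_stone_centre and fine_cradle_bed below 0.012 m and z of fine_stone_centre in the frame of fine_cradle_bed between 0.0085 and 0.0165 m and angle between the y axis of fine_stone_centre and the y axis of fine_cradle_bed, either way round below 0.14 rad and angle between the z axis of fine_stone_centre and the z axis of fine_cradle_bed, either way round below 0.06 rad), for 0.2 s.
3. the red-brown stone lies seated in its own cradle (horizontal distance between medium_stone_centre and medium_cradle_bed below 0.012 m and z of medium_stone_centre in the frame of medium_cradle_bed between 0.0085 and 0.0165 m and angle between the y axis of medium_stone_centre and the y axis of medium_cradle_bed, either way round below 0.14 rad and angle between the z axis of medium_stone_centre and the z axis of medium_cradle_bed, either way round below 0.06 rad), for 0.2 s.
4. the near-black stone lies seated in its own cradle (horizontal distance between coarse_stone_centre and coarse_cradle_bed below 0.012 m and z of coarse_stone_centre in the frame of coarse_cradle_bed between 0.0085 and 0.0165 m and angle between the y axis of coarse_stone_centre and the y axis of coarse_cradle_bed, either way round below 0.14 rad and angle between the z axis of coarse_stone_centre and the z axis of coarse_cradle_bed, either way round below 0.06 rad), for 0.2 s.
At the end, for the whole second after the job is handed in: Each of the four stones lies flat in the cradle of its own length: its centre within 12 mm (seen from above) of the bed's centre, its long axis within 0.14 rad of the cradle's, its underside on the bed within 4 mm, level within 0.06 rad; all released (all of step 1 and all of step 2 and all of step 3 and all of step 4); the robot touches nothing.
It fails at once if the cream-white stone is shoved or lifted away before the grey-green stone above it is in its cradle (distance of fine_stone_centre from where it was at the start of the episode above 0.04 m and horizontal distance between slip_stone_centre and slip_cradle_bed above 0.03 m).
It fails at once if the red-brown stone is shoved or lifted away before the cream-white stone above it is in its cradle (distance of medium_stone_centre from where it was at the start of the episode above 0.04 m and horizontal distance between fine_stone_centre and fine_cradle_bed above 0.03 m).
It fails at once if the near-black stone is shoved or lifted away before the red-brown stone above it is in its cradle (distance of coarse_stone_centre from where it was at the start of the episode above 0.04 m and horizontal distance between medium_stone_centre and medium_cradle_bed above 0.03 m).
It fails at once if the red chisel is shifted by more than 30 mm (distance of red_chisel from where it was at the start of the episode above 0.03 m).
It fails at once if the try square is shifted by more than 30 mm (distance of square from where it was at the start of the episode above 0.03 m).
It also fails if it takes over 115 s, if anything falls off the work surface, if the arm or the gripper's body presses on something with over 40 N, if the wrist force passes 120 N, or if a joint passes its speed limit or range.

ROBOT

A 6-joint arm with a two-finger parallel gripper is mounted at the origin on the work surface; the furniture and walls round the work are solid. World frame = base frame: x ahead of the robot, y to its left, z up, the work surface at z = 0. Lengths are in m, angles in rad, forces in N, time in s.
With the tool pointing down it reaches from about 0.275 to 0.85 m from the base axis. Payload 5.2 kg.
Tool frame: the origin (TCP) lies at the very end of the fingers, on their centre line; the grasp point (between the pads) lies 19 mm behind it; z points along the fingers, y is the direction in which the jaws open and shut (so a half turn about z gives the same grasp; the last joint's range is limited). The gripper opens to 85 mm and grips with 20 to 120 N. Pads are 22 mm wide; open, the fingers measure 114 mm over their backs; the gripper's body (76 mm by 85 mm) begins 54 mm behind the grasp point. The pads swing forward as they close: fully open they stand 13 mm farther back than shut.
Start: joints at [-0.203, 0.259, 1.535, -0, 1.348, -0.203], TCP at [0.55, 0, 0.199] pointing down, gripper open.
Joint ranges: [-3.14, 3.14], [-0.91, 2.08], [0.19, 2.58], [-1.22, 4.36], [0.22, 2.71], [-3.12, 3.12]. Speed limits (rad/s): [2.57, 2.57, 3.14, 3.14, 3.14, 3.14].

INTERFACE

Orientations are given as a unit quaternion [x, y, z, w].
In Python, from cell import telemetry, imaging, hand_in, models gives the robot as it stands.
- The arm moves only by the shell command python3 -m pendant 'ROWS'. ROWS is JSON, a list that holds one entry, the list of rows, each a list of 7 numbers: the shift along the tool's x, y, z in units of 30 mm (1.0 is 30 mm), then the turn, a rotation vector about the tool's x, y, z in units of 8 degrees (1.0 is 8 degrees), then the opening, from -1 (shut) to 1 (fully open). A call has 1 to 10 rows; each row is the pose to reach, as a shift and turn from the pose commanded when the call began, along the tool's axes at that moment; what a row does not reach only later rows make up. A row lasts 1/8 s, in which the tool goes at most 62.5 mm and 10.7 degrees, less where a joint would pass 70% of its speed; a pose out of reach is approached as far as the arm can. A call with a gripper value outside its range is refused whole. The fingers move at their own pace and stop on an object; the grip force is fixed at half the most. Time passes only in rows, so rows that repeat a pose let the fingers close. It gives the time, the measured TCP pose, the force and the opening at its end, in the units of the state.
- telemetry.sense(): the state, without advancing time (a new reading comes with each control period).
- imaging.read_camera(name): name is "scene" or "side" or "wrist"; returns a dict with "img" (384x512x3 uint8, red, green, blue), "intrinsics" (3x3 intrinsics, pixels), "camera_from_world" (4x4, takes a point from world to camera coordinates). Camera axes: x right, y down, z forward; pixel columns grow to the right and rows downward; lengths in m; the calibration is good to about 2 mm. A picture is of the moment at which its call begins. There is no depth.
- hand_in(): hands the job in, once; it reports no verdict.
Trained networks look in the newest picture that a camera, given by its name, has taken for a name from the list of things; names that differ only in an ending like _2 or _b are one class to them, and where a whole thing is asked for, a point or a joint stands for the part that bears it (a point fixed in the world has none). Each returns a list of dicts, best first, with "score" (0 to 1); they miss things now and then, are a little off and sometimes report something else, mostly with a low value. They report only what shows in the picture. A call takes as long as a camera call. They do not tell look-alikes from the thing itself.
- models.boxes_of(name, camera): "rect" ([left, top, width, height] in pixels, round what is visible of it).
- models.regions_of(name, camera): "mask" (384x512 bool, what is visible of it) and "rect" ([left, top, width, height] in pixels, round what is visible of it).
- models.place_of(name, camera): "at" ([column, row] in pixels: a listed point, or the origin of a listed thing).
The state is a dict: "time": time; "joint_pos": joint angles; "qd": joint speeds; "joint_torque": joint torques, N m; "position": TCP position; "eef_rot": TCP orientation; "force": force on the tool from outside, world axes, zero at the start; "moment": the same for the moment, N m; "finger_gap": finger opening in m.
Only numpy, scipy, OpenCV 4.12 (cv2) and the standard library are available. Lean on these libraries where they do the work, as an engineer would, in place of code of your own. Each camera call takes 0.05 s, during which the arm holds its last target. There are 200 camera calls.

## Working session

There is one attempt and no reset: what is moved stays moved. The work goes in short steps, Python scripts to look and compute and a shell command to move; the robot and the scene stay as the last step left them, time stands still between calls to the robot, and variables do not carry over. Pictures are saved under pics/ and viewed, about 12 in all and at most 16, crops included, and the job is handed in when it is done.

```bash
mkdir -p pics; ls; cat > h.py <<'E'
import numpy as np,cv2
from cell import telemetry,imaging,models
from scipy.spatial.transform import Rotation as R
def ray(c,uv):
    K=np.array(c["intrinsics"]);T=np.array(c["camera_from_world"])
    d=T[:3,:3].T@np.linalg.inv(K)@[uv[0],uv[1],1.];o=-T[:3,:3].T@T[:3,3];return o,d
def atz(c,uv,z):
    o,d=ray(c,uv);return o+d*(z-o[2])/d[2]
def proj(c,P):
    K=np.array(c["intrinsics"]);T=np.array(c["camera_from_world"])
    p=(T[:3,:3]@np.array(P).T).T+T[:3,3];p=(K@p.T).T;return p[:,:2]/p[:,2:]
def save(c,n):cv2.imwrite(f"pics/{n}.png",cv2.resize(c["img"][:,:,::-1],None,fx=1.5,fy=1.5,interpolation=cv2.INTER_CUBIC))
E
python3 - <<'E'
from h import *
for n in ["scene","side","wrist"]:
    c=imaging.read_camera(n);save(c,n+"0")
    T=np.array(c["camera_from_world"]);print(n,-T[:3,:3].T@T[:3,3],T[2,:3])
    for k in ["slip","fine","medium","coarse"]:
        for s,z in(("_stone_centre",None),("_cradle_bed",.024)):
            for d in models.place_of(k+s,n)[:3]:
                z2=z or dict(slip=.085,fine=.0625,medium=.0375,coarse=.0125)[k]
                print(k+s,np.round(d["at"]),round(d["score"],2),np.round(atz(c,d["at"],z2),3))
print(telemetry.sense())
E
```

```text
pics
scene [-0.73826986  0.76303736  1.01085174] [ 0.72678945 -0.40126069 -0.55746476]
slip_stone_centre [196. 214.] 0.78 [0.45  0.362 0.085]
slip_stone_centre [149. 251.] 0.74 [0.339 0.554 0.085]
slip_stone_centre [249. 262.] 0.66 [0.162 0.309 0.085]
slip_cradle_bed [280. 194.] 0.63 [0.505 0.009 0.024]
fine_stone_centre [194. 217.] 0.74 [0.466 0.366 0.062]
medium_stone_centre [198. 222.] 0.89 [0.465 0.355 0.038]
medium_cradle_bed [231. 180.] 0.6 [0.679 0.131 0.024]
coarse_stone_centre [202. 228.] 0.63 [0.461 0.342 0.013]
coarse_cradle_bed [359. 177.] 0.8 [ 0.471 -0.341  0.024]
coarse_cradle_bed [283. 194.] 0.16 [ 0.502 -0.003  0.024]
side [ 0.05326596 -0.93687969  0.8820047 ] [ 0.29487519  0.74936309 -0.59287737]
slip_stone_centre [202. 142.] 0.76 [0.391 0.423 0.085]
slip_stone_centre [172. 189.] 0.7 [0.225 0.184 0.085]
slip_stone_centre [222. 146.] 0.55 [0.448 0.366 0.085]
slip_cradle_bed [277. 216.] 0.95 [0.495 0.007 0.024]
slip_cradle_bed [228. 166.] 0.43 [0.451 0.325 0.024]
fine_stone_centre [227. 151.] 0.58 [0.462 0.362 0.062]
fine_cradle_bed [354. 230.] 0.87 [ 0.672 -0.138  0.
[... 588 characters left out ...]
 0.133 0.024]
{'time': 1.35, 'joint_pos': array([-2.02774857e-01,  2.58623361e-01,  1.53496772e+00, -1.86712765e-05,
        1.34800789e+00, -2.02796107e-01]), 'qd': array([-0.0003574 ,  0.00084841,  0.00024465, -0.00104117, -0.00064374,
       -0.00085367]), 'joint_torque': array([-1.00088917e-03, -4.45930731e+01, -2.90892470e+01, -3.76150674e-04,
        8.45709146e-04, -1.48076516e-06]), 'position': array([5.50016490e-01, 2.67259522e-05, 1.98810134e-01]), 'eef_rot': array([ 7.07097809e-01,  7.07115753e-01, -9.34024950e-06,  2.37280130e-06]), 'force': array([ 0.03049578, -0.44238275, -0.17661867]), 'moment': array([-0.00343678,  0.01402109,  0.04004794]), 'finger_gap': 0.08528852201213474}
```

View pics/scene0.png

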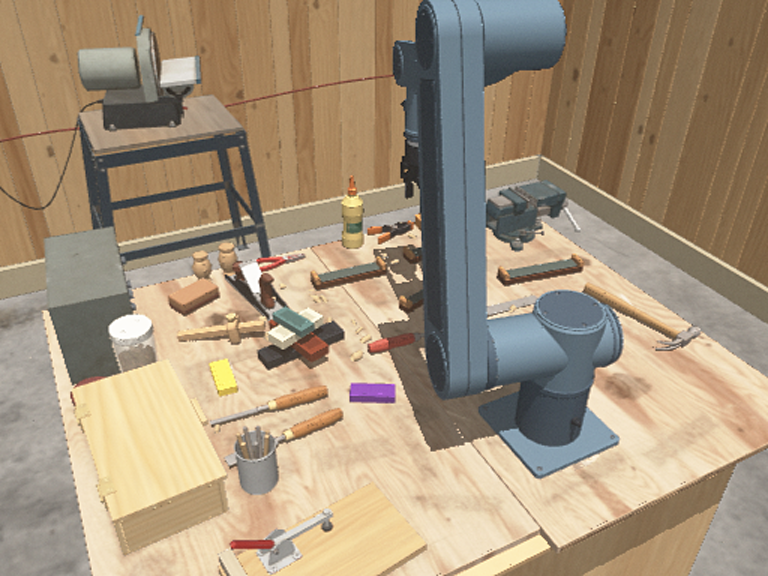

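View pics/side0.png

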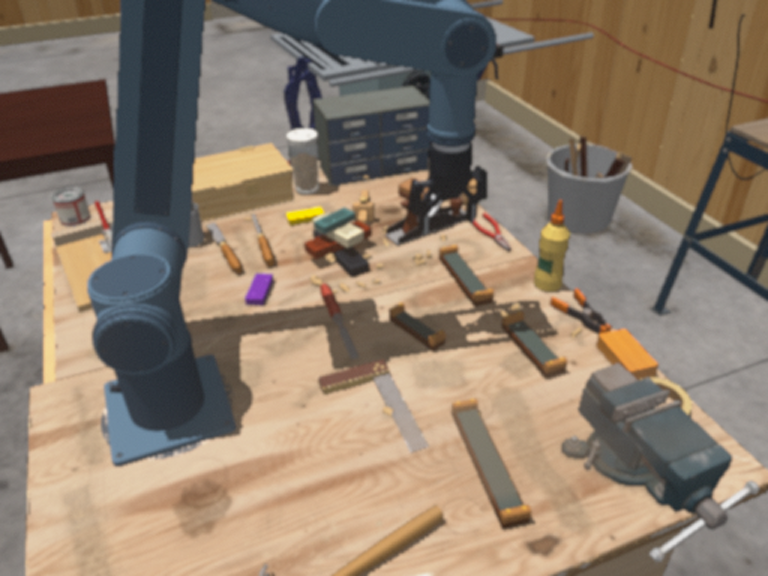

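View pics/wrist0.png

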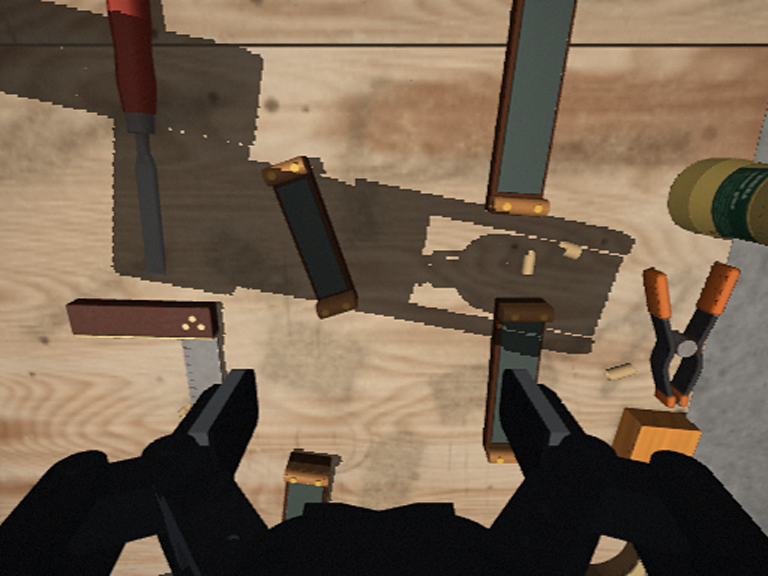

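Scene and side show the stack at about (202,218) in the scene camera's 512-px frame. The four cradles are right of it, and the purple and yellow decoys and the red chisel lie nearby. The wrist view shows the slip cradle (209,158), the medium cradle at top right and part of the fine cradle.

```bash
python3 -m pendant '[[[11,-3.3,-1.7,0,0,0,1],[11,-3.3,-1.7,0,0,0,1],[11,-3.3,-1.7,0,0,0,1],[11,-3.3,-1.7,0,0,0,1],[11,-3.3,-1.7,0,0,0,1],[11,-3.3,-1.7,0,0,0,1],[11,-3.3,-1.7,0,0,0,1],[11,-3.3,-1.7,0,0,0,1]]]'
python3 - <<'E'
from h import *
c=imaging.read_camera("wrist");save(c,"wrist1");np.save("w1.npy",c,allow_pickle=True)
for k,z in dict(slip=.085,fine=.0625,medium=.0375,coarse=.0125).items():
    for d in models.place_of(k+"_stone_centre","wrist")[:3]: print(k,np.round(d["at"]),round(d["score"],2),np.round(atz(c,d["at"],z),3))
    for d in models.regions_of(k+"_stone_centre","wrist")[:3]:
        r=cv2.minAreaRect(np.argwhere(d["mask"])[:,::-1].astype(np.float32)); b=cv2.boxPoints(r)
        print("  ",round(d["score"],2),d["rect"],[np.round(atz(c,p,z+.0115)[:2],3).tolist() for p in b])
E
```

```text
time: 2.35
position: [0.451, 0.3296, 0.2495]
eef_rot: [0.707, 0.707, -0.0, 0.0]
force: [-0.3, -0.3, -0.4]
finger_gap: 0.0854
slip [247. 137.] 0.88 [0.445 0.37  0.085]
slip [114. 194.] 0.75 [0.275 0.299 0.085]
   0.92 [94.2, 160.7, 44.5, 65.6] [[0.244, 0.277], [0.285, 0.348], [0.317, 0.333], [0.277, 0.26]]
   0.71 [205.9, 109.7, 88.5, 60.7] [[0.398, 0.371], [0.485, 0.405], [0.502, 0.367], [0.412, 0.331]]
   0.69 [191.4, 0.0, 77.3, 17.6] [[0.39, 0.508], [0.467, 0.508], [0.467, 0.495], [0.39, 0.495]]
fine [255. 141.] 0.6 [0.454 0.362 0.062]
   0.77 [216.0, 87.7, 71.3, 105.5] [[0.405, 0.41], [0.452, 0.429], [0.503, 0.316], [0.453, 0.294]]
   0.67 [205.3, 108.6, 89.2, 62.2] [[0.393, 0.368], [0.486, 0.404], [0.504, 0.365], [0.408, 0.326]]
   0.37 [189.4, 108.8, 122.5, 67.1] [[0.373, 0.367], [0.515, 0.404], [0.531, 0.359], [0.383, 0.319]]
   0.77 [191.3, 107.0, 121.4, 69.7] [[0.367, 0.364], [0.52, 0.405], [0.537, 0.355], [0.378, 0.311]]
   0.79 [226.4, 67.8, 54.6, 146.7] [[0.413, 0.446], [0.462, 0.453], [0.497, 0.256], [0.44, 0.247]]
```

View pics/wrist1.png

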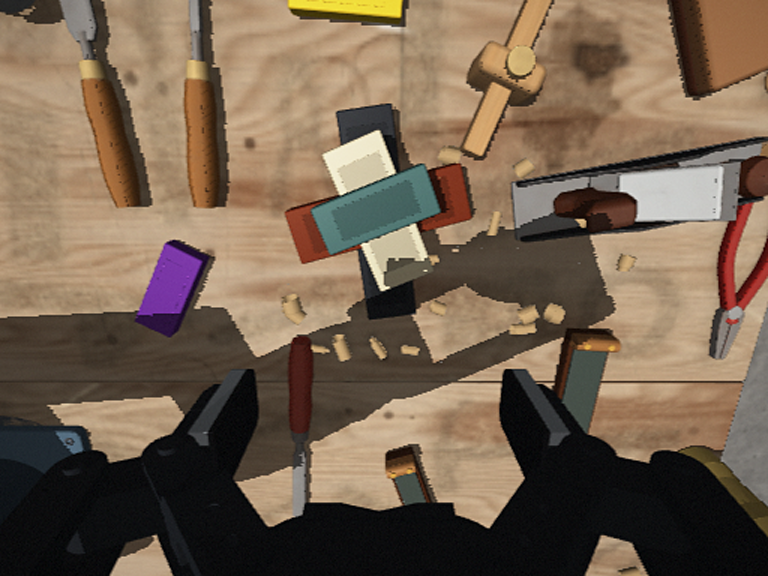

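```bash
cat >> h.py <<'E'
from scipy.optimize import minimize
D=dict(slip=(.04,.095,.02),fine=(.05,.125,.025),medium=(.05,.16,.025),coarse=(.05,.2,.025))
Z=dict(slip=.085,fine=.0625,medium=.0375,coarse=.0125)
def hull(c,x,y,yaw,dx,dy,z0,z1,oy=0):
    # yaw = direction of the long (y) axis in world
    u=np.array([np.cos(yaw),np.sin(yaw)]);v=np.array([u[1],-u[0]])
    P=[np.r_[np.array([x,y])+u*(oy+a*dy/2)+v*b*dx/2,z] for a in(-1,1) for b in(-1,1) for z in{z0,z1}]
    return cv2.convexHull(np.float32(proj(c,P)))
def poly(h,S=4):
    m=np.zeros((384*S,512*S),np.uint8);cv2.fillConvexPoly(m,np.int32(np.round((h.reshape(-1,2)+.5)*S)),1);return m
def opt(mask,render,x0,y0,yaw0):
    M=cv2.resize(mask.astype(np.uint8),None,fx=4,fy=4,interpolation=cv2.INTER_NEAREST)
    def f(p):
        r=render(x0+p[0]*.01,y0+p[1]*.01,yaw0+p[2]*.1);return -(r&M).sum()/max(1,(r|M).sum())
    s=minimize(f,[0,0,0],method="Nelder-Mead",options=dict(initial_simplex=[[-.5,-.5,-.5],[1,0,0],[0,1,0],[0,0,1]],xatol=.01,fatol=1e-4,maxiter=120))
    p=s.x;return np.round([x0+p[0]*.01,y0+p[1]*.01,np.degrees(yaw0+p[2]*.1)],4),round(-s.fun,3)
def stone(c,k,x0,y0,yaw0,z=None,cam="wrist"):
    """best fit of the stone's box silhouette to the network masks near x0,y0"""
    z=z or Z[k];d=D[k];u=proj(c,[[x0,y0,z]])[0]
    for r in models.regions_of(k+"_stone_centre",cam):
        q=np.argwhere(r["mask"])[:,::-1]
        if len(q)>50 and np.hypot(*(q.mean(0)-u))<40:
            print(k,"mask score",round(r["score"],2),*opt(r["mask"],lambda x,y,a:poly(hull(c,x,y,a,d[0],d[1],z-d[2]/2,z+d[2]/2)),x0,y0,yaw0))
def cradle(c,k,x0,y0,yaw0):
    """fit of the visible rubber bed (dark, not brown) inside the expected outline"""
    W=D[k][0]-.006;L=D[k][1]+.01
    def rend(x,y,a):
        b=poly(hull(c,x,y,a,W,L,.024,.024))
        for s in(-1,1): b&=1-poly(hull(c,x,y,a,W,.014,.024,.0365,s*(L/2+.007)))
        return b
    im=c["img"].astype(int);roi=cv2.resize(poly(hull(c,x0,y0,yaw0,W+.03,L+.02,.024,.024)),(512,384),interpolation=cv2.INTER_AREA)
    m=((im[...,0]<im[...,1]+3)&(im.max(2)<140)&(roi>0)).astype(np.uint8)
    m=cv2.morphologyEx(m,cv2.MORPH_OPEN,np.ones((3,3)));n,l,s,_=cv2.connectedComponentsWithStats(m)
    m=l==1+np.argmax(s[1:,4]);r=opt(m,rend,x0,y0,yaw0);print(k,"cradle",*r);return m
def tool(dx,dy):  # world shift -> tool units
    r=R.from_quat(telemetry.sense()["eef_rot"]).as_matrix();return np.round(r.T@[dx,dy,0]/.03,2)
def jaw(): r=R.from_quat(telemetry.sense()["eef_rot"]).as_matrix();return np.degrees(np.arctan2(r[1,1],r[0,1]))
E
python3 - <<'E'
from h import *
c=imaging.read_camera("wrist");rd=np.radians
stone(c,"slip",.449,.366,rd(21))
c0={k:np.array(c[k]) for k in c};T=c0["camera_from_world"].copy();s=telemetry.sense()
T[:3,3]+=T[:3,:3]@(s["position"]-[.55,0,.1988]);c0["camera_from_world"]=T
o=-T[:3,:3].T@T[:3,3];print(o)
c0["img"]=cv2.resize(cv2.imread("pics/wrist0.png"),(512,384),interpolation=cv2.INTER_AREA)[:,:,::-1]
a=c0["img"].copy()
for k,x,y,w in(("slip",.494,.008,-70),("fine",.673,-.135,90),("medium",.665,.12,85)):
    m=cradle(c0,k,x,y,rd(w));a[m]=[255,0,255]
c0["img"]=a;save(c0,"seg0")
print(jaw(),s["position"],s["joint_pos"])
E
```

```text
slip mask score 0.9 [ 0.4657  0.326  21.    ] -0.0
slip mask score 0.72 [ 0.4523  0.3693 13.3606] -0.0
[0.55007347 0.08075768 0.37376691]
slip cradle [ 4.65300e-01 -1.33000e-02 -7.11671e+01] -0.0
fine cradle [ 0.623  -0.145  82.3606] -0.0
medium cradle [7.0440e-01 1.9900e-02 2.6038e+01] -0.0
-0.024018065337210025 [0.45115306 0.32978457 0.2498224 ] [ 4.31650140e-01  2.46166920e-01  1.42714135e+00 -3.47365533e-05
  1.46825054e+00  4.32072890e-01]h.py:26: RuntimeWarning: overflow encountered in scalar negative
  r=render(x0+p[0]*.01,y0+p[1]*.01,yaw0+p[2]*.1);return -(r&M).sum()/max(1,(r|M).sum())
```

View pics/seg0.png

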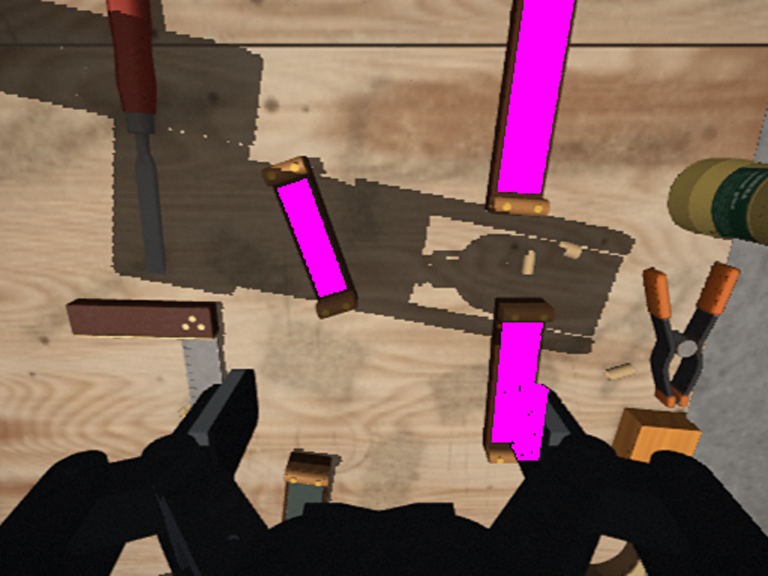

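Bed segmentation is clean: slip complete around (209,158), fine overlapped by a finger, medium cut by the top edge. The score had an unsigned overflow, so I'm fixing that and refitting.

```bash
sed -i 's/return -(r&M).sum()/return -1.0*(r\&M).sum()/' h.py
python3 - <<'E'
from h import *
c=imaging.read_camera("wrist");rd=np.radians
stone(c,"slip",.449,.366,rd(21))
c0={k:np.array(c[k]) for k in c};T=c0["camera_from_world"].copy();s=telemetry.sense()
T[:3,3]+=T[:3,:3]@(s["position"]-[.55,0,.1988]);c0["camera_from_world"]=T
c0["img"]=cv2.resize(cv2.imread("pics/wrist0.png"),(512,384),interpolation=cv2.INTER_AREA)[:,:,::-1]
for k,x,y,w in(("slip",.494,.008,-70),("fine",.673,-.135,90)): cradle(c0,k,x,y,rd(w))
E
```

```text
slip mask score 0.56 [ 0.4487  0.368  21.5172] 0.946
slip cradle [ 4.93400e-01  8.50000e-03 -7.01353e+01] 0.708
fine cradle [ 0.6829 -0.1248 91.4789] 0.786
```

```bash
python3 -m pendant '[[[1.27,-0.08,3,0,0,8.56,1],[1.27,-0.08,3,0,0,8.56,1],[1.27,-0.08,3,0,0,8.56,1],[1.27,-0.08,3,0,0,8.56,1],[1.27,-0.08,3,0,0,8.56,1],[1.27,-0.08,3,0,0,8.56,1],[1.27,-0.08,3,0,0,8.56,1],[1.27,-0.08,3,0,0,8.56,1],[1.27,-0.08,3,0,0,8.56,1]]]'
python3 - <<'E'
from h import *
s=telemetry.sense();print(jaw(),s["position"],tool(.4487-s["position"][0],.368-s["position"][1]),(s["position"][2]-.079)/.03)
E
```

```text
time: 4.12
position: [0.4486, 0.3682, 0.1598]
eef_rot: [0.982, 0.187, -0.0, 0.0]
force: [0.2, -0.2, 0.0]
finger_gap: 0.0854
-68.38984326390043 [0.44858232 0.36815699 0.15980915] [0.   0.01 0.  ] 2.6936382588133623
```

```bash
python3 -m pendant '[[[0,0,2,0,0,0,1],[0,0,2.7,0,0,0,1],[0,0,2.7,0,0,0,1],[0,0,2.7,0,0,0,-1],[0,0,2.7,0,0,0,-1],[0,0,2.7,0,0,0,-1],[0,0,2.7,0,0,0,-1],[0,0,2.7,0,0,0,-1],[0,0,2.7,0,0,0,-1],[0,0,2.7,0,0,0,-1]]]'
```

```text
time: 5.38
position: [0.4486, 0.3681, 0.0788]
eef_rot: [0.982, 0.187, -0.0, 0.0]
force: [-0.3, 0.6, -0.0]
finger_gap: -0.0002
```

```bash
python3 - <<'E'
from h import *
c=imaging.read_camera("wrist");s=imaging.read_camera("side");b=c["img"]
cr=cv2.resize(s["img"][80:210,150:300],(450,390),interpolation=cv2.INTER_CUBIC)
w=cv2.resize(b,(350,262));o=np.zeros((390,800,3),np.uint8);o[:,:450]=cr;o[:262,450:]=w
cv2.imwrite("pics/miss.png",o[:,:,::-1])
E
```

```text
(no output)
```

View pics/miss.png

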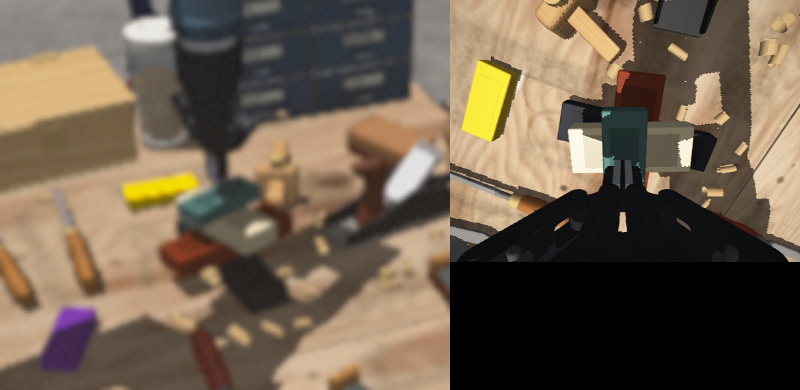

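```bash
python3 - <<'E'
from h import *
c=imaging.read_camera("wrist");s=telemetry.sense();p=s["position"]
print(proj(c,[p,p+[0,0,.019],[.4487,.368,.095],[.4487,.368,.075]]))
T=np.array(c["camera_from_world"]);r=R.from_quat(s["eef_rot"]).as_matrix();print(r.T@(-T[:3,:3].T@T[:3,3]-p), r.T@T[2,:3])
rd=np.radians
stone(c,"slip",.4487,.368,rd(21))
for n in("scene","side"):
    c=imaging.read_camera(n);stone(c,"slip",.4487,.368,rd(21),cam=n);print(n,proj(c,[p]))
print(s["finger_gap"],s["force"],s["position"])
E
```

```text
[[254.32069155 225.34630212]
 [254.56022901 238.22943386]
 [254.77754377 236.11145566]
 [254.50879275 223.00579046]]
[ 0.07983623 -0.00154276 -0.17496341] [-3.09789030e-01  2.90779176e-04  9.50805276e-01]
slip mask score 0.77 [ 0.4492  0.3681 21.5776] 0.606
slip mask score 0.67 [ 0.4515  0.3659 22.0045] 0.866
scene [[194.87380995 215.98099027]]
slip mask score 0.72 [ 0.3853  0.4157 -2.1773] 0.588
slip mask score 0.67 [ 0.4493  0.3654 22.686 ] 0.891
side [[222.25568317 147.26034086]]
-3.1562277482813397e-06 [ 0.34681777 -0.17126189 -0.74660914] [0.44859348 0.36812954 0.07877025]
```

```bash
python3 - <<'E'
from h import *
c=imaging.read_camera("wrist");s=imaging.read_camera("side")
a=cv2.resize(c["img"][130:320,170:340],(510,570),interpolation=cv2.INTER_CUBIC)
b=cv2.resize(s["img"][100:190,190:260],(280,360),interpolation=cv2.INTER_CUBIC)
o=np.zeros((570,790,3),np.uint8);o[:,:510]=a;o[:360,510:]=b
cv2.imwrite("pics/miss2.png",o[:,:,::-1])
E
```

```text
(no output)
```

View pics/miss2.png

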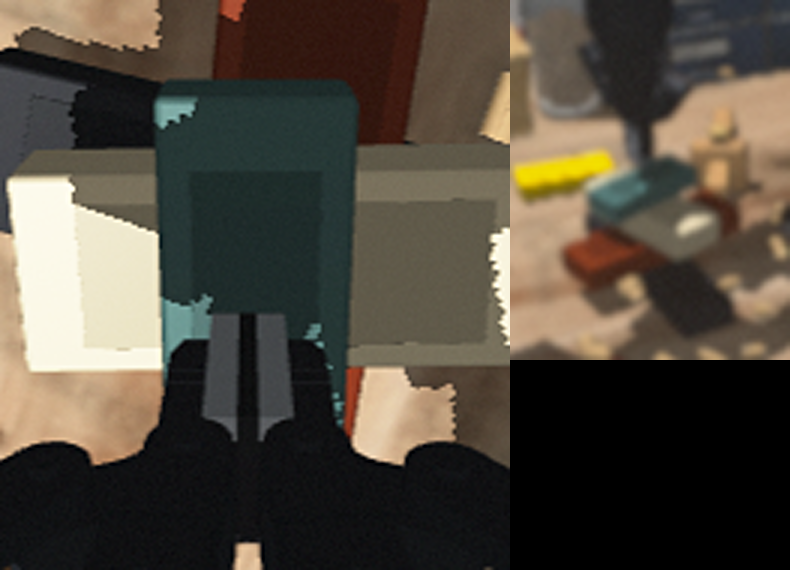

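```bash
python3 - <<'E'
from h import *
c=imaging.read_camera("wrist");s=telemetry.sense();p=s["position"];r=R.from_quat(s["eef_rot"]).as_matrix()
print(np.array(c["intrinsics"])[0,0])
for x in(0,.011):
  for y in(0,.0425):
    print(x,y,[np.round(proj(c,[p+r@[x,y,-h]])[0],1).tolist() for h in(0,.01,.02,.03,.04)])
E
```

```text
280.771199152726
0 0 [[254.4, 225.4], [254.5, 231.8], [254.6, 239.0], [254.8, 247.0], [254.9, 256.0]]
0 0.0425 [[316.8, 225.3], [320.2, 231.8], [324.0, 239.0], [328.2, 247.0], [332.9, 256.0]]
0.011 0 [[254.4, 210.3], [254.5, 216.1], [254.7, 222.5], [254.8, 229.7], [255.0, 237.8]]
0.011 0.0425 [[318.0, 210.3], [321.5, 216.1], [325.4, 222.5], [329.8, 229.7], [334.7, 237.8]]
```

The jaws closed on air. In the wrist view the tips sit at row 234, and the open-finger spacing also says the real fingertips are about 30 mm behind the reported TCP. I'll check this by lowering the shut fingers gently onto the stone's top (z = 0.095) and watching the force.

```bash
for i in 1; do python3 -m pendant '[[[0,0,0.33,0,0,0,-1],[0,0,0.33,0,0,0,-1]]]'; done; python3 -m pendant '[[[0,0,0.07,0,0,0,-1],[0,0,0.07,0,0,0,-1]]]'; python3 -m pendant '[[[0,0,0.07,0,0,0,-1],[0,0,0.07,0,0,0,-1]]]'
```

```text
time: 6.18
position: [0.4478, 0.3677, 0.0677]
eef_rot: [0.982, 0.187, -0.001, 0.0]
force: [0.6, -0.3, 0.4]
finger_gap: -0.0
time: 6.42
position: [0.4485, 0.3681, 0.0666]
eef_rot: [0.982, 0.187, -0.0, 0.0]
force: [0.1, -0.3, -0.6]
finger_gap: -0.0002
time: 6.68
position: [0.4485, 0.3681, 0.0646]
eef_rot: [0.982, 0.187, -0.0, 0.0]
force: [-0.3, 0.4, 0.5]
finger_gap: -0.0
```

```bash
python3 -m pendant '[[[0,0,0.1,0,0,0,-1],[0,0,0.1,0,0,0,-1]]]'; python3 -m pendant '[[[0,0,0.07,0,0,0,-1],[0,0,0.07,0,0,0,-1]]]'
```

```text
time: 6.92
position: [0.449, 0.3683, 0.0622]
eef_rot: [0.982, 0.187, 0.0, -0.0]
force: [-0.5, 0.0, 4.0]
finger_gap: 0.0001
time: 7.18
position: [0.4491, 0.3685, 0.0621]
eef_rot: [0.982, 0.187, 0.001, -0.0]
force: [-4.1, -4.6, 17.8]
finger_gap: 0.0003
```

```bash
python3 - <<'E'
from h import *
c=imaging.read_camera("wrist");cv2.imwrite("pics/prob.png",cv2.resize(c["img"][130:320,170:340],(510,570),interpolation=cv2.INTER_CUBIC)[:,:,::-1])
print(telemetry.sense()["force"],telemetry.sense()["position"])
E
```

```text
[-4.9802983  -3.52230605 16.58140808] [0.44910405 0.36849479 0.06210721]
```

View pics/prob.png

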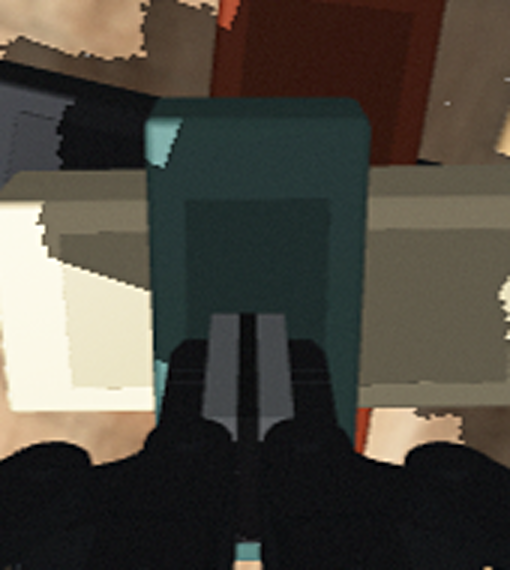

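Contact came at TCP z = 0.0622 (17 N, harmless), so the shut fingertips are 33 mm behind the reported TCP. From here I use tip z = TCP z + 0.033. I'll lift, open, and grasp at TCP z of about 0.045.

```bash
python3 -m pendant '[[[0,0,-2,0,0,0,-1],[0,0,-2,0,0,0,1],[0,0,-2,0,0,0,1],[0,0,-2,0,0,0,1],[0,0,-2,0,0,0,1],[0,0,-2,0,0,0,1],[0,0,-2,0,0,0,1],[0,0,-2,0,0,0,1]]]'
python3 - <<'E'
from h import *
c=imaging.read_camera("wrist");s=telemetry.sense();stone(c,"slip",.4487,.368,np.radians(21))
stone(c,"fine",.4487,.368,np.radians(-66))
print(jaw(),s["position"],(s["position"][2]-.045)/.03)
E
```

```text
time: 8.22
position: [0.4486, 0.3681, 0.1195]
eef_rot: [0.982, 0.187, -0.0, 0.0]
force: [-1.0, -0.1, 0.6]
finger_gap: 0.0854
slip mask score 0.9 [ 0.4488  0.3681 21.4067] 0.972
fine mask score 0.7 [  0.4524   0.3617 -67.8464] 0.616
fine mask score 0.68 [ 0.4441  0.3652 24.783 ] 0.724
-68.48127458361118 [0.44858883 0.36810884 0.11956846] 2.485615459688708
```

```bash
python3 -m pendant '[[[0,0,1.5,0,0,0,1],[0,0,2.3,0,0,0,1],[0,0,2.48,0,0,0,1],[0,0,2.48,0,0,0,-1],[0,0,2.48,0,0,0,-1],[0,0,2.48,0,0,0,-1],[0,0,2.48,0,0,0,-1],[0,0,2.48,0,0,0,-1],[0,0,2.48,0,0,0,-1],[0,0,2.48,0,0,0,-1]]]'
```

```text
time: 9.62
position: [0.4498, 0.3688, 0.0469]
eef_rot: [0.982, 0.187, 0.002, -0.0]
force: [-0.1, 0.8, 6.6]
finger_gap: 0.0391
```

```bash
python3 -m pendant '[[[0,0,-0.5,0,0,0,-1],[0,0,-1.5,0,0,0,-1],[0,0,-3,0,0,0,-1],[0,0,-4,0,0,0,-1],[0,0,-4,0,0,0,-1],[0,0,-4,0,0,0,-1]]]'
python3 - <<'E'
from h import *
for n in("scene","side"):
    c=imaging.read_camera(n)
    im=cv2.resize(c["img"][130:250,130:330],(640,384),interpolation=cv2.INTER_CUBIC) if n=="side" else None
s=telemetry.sense();p=s["position"];j=jaw()
print(j,p,s["finger_gap"],s["force"])
print("to cradle",tool(.494-p[0],.0085-p[1]),"turn",-(19.9-j)/8,"radius",np.hypot(*p[:2]))
w=imaging.read_camera("wrist")
o=np.zeros((384,512+640-352,3),np.uint8);o[:192,:256]=cv2.resize(w["img"],(256,192));o[:,256:]=cv2.resize(im,(544,384));cv2.imwrite("pics/lift1.png",o[:,:,::-1])
E
```

```text
time: 10.38
position: [0.4478, 0.3677, 0.1644]
eef_rot: [0.982, 0.187, -0.001, 0.0]
force: [-0.1, 0.7, -2.0]
finger_gap: 0.0385
-68.4813451921235 [0.44752048 0.36753995 0.16352987] 0.03870661453034893 [ 0.67019395 -0.31631039 -1.97388521]
to cradle [-2.95e+00  1.17e+01  1.00e-02] turn -11.047668149015436 radius 0.5791029185877219
```

View pics/lift1.png

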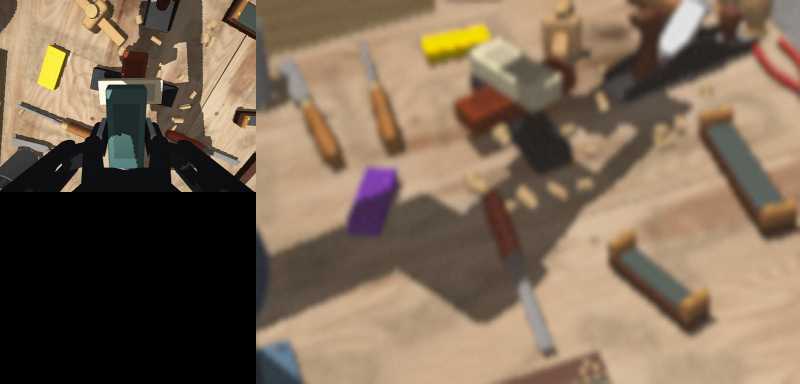

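```bash
python3 -m pendant '[[[-2.95,11.7,1,0,0,-11.05,-1],[-2.95,11.7,1,0,0,-11.05,-1],[-2.95,11.7,1,0,0,-11.05,-1],[-2.95,11.7,1,0,0,-11.05,-1],[-2.95,11.7,1,0,0,-11.05,-1],[-2.95,11.7,1,0,0,-11.05,-1],[-2.95,11.7,1,0,0,-11.05,-1],[-2.95,11.7,1,0,0,-11.05,-1],[-2.95,11.7,1,0,0,-11.05,-1],[-2.95,11.7,1,0,0,-11.05,-1]]]'
python3 - <<'E'
from h import *
c=imaging.read_camera("wrist");save(c,"over1");s=telemetry.sense();p=s["position"];j=jaw()
print(j,p,s["finger_gap"])
print("to cradle",tool(.494-p[0],.0085-p[1]),"turn",-(19.9-j)/8,"down",(p[2]+.0285-.024)/.03)
stone(c,"slip",p[0],p[1],np.radians(j-90),z=p[2]+.0385)
for n in("scene","side"):
    c=imaging.read_camera(n);stone(c,"slip",p[0],p[1],np.radians(j-90),z=p[2]+.0385,cam=n)
    for d in models.place_of("slip_cradle_bed",n)[:2]: print(d["score"],atz(c,d["at"],.024))
E
```

```text
time: 11.78
position: [0.4944, 0.0091, 0.1343]
eef_rot: [0.575, 0.818, -0.0, -0.001]
force: [0.3, 0.5, -2.0]
finger_gap: 0.0384
19.719937049154936 [0.49450471 0.00918028 0.13444021] 0.038550115958459086
to cradle [-0.02 -0.02  0.  ] turn -0.02250786885563283 down 4.631340298287939
slip mask score 0.97 [ 4.95000e-01  9.00000e-03 -7.02324e+01] 0.95
slip mask score 0.46 [  0.4797   0.0431 -29.8906] 0.405
0.75 [0.5009818  0.00174633 0.024     ]
slip mask score 0.84 [ 4.97600e-01  6.90000e-03 -6.80484e+01] 0.611
0.62 [0.49568158 0.01256518 0.024     ]
```

View pics/over1.png

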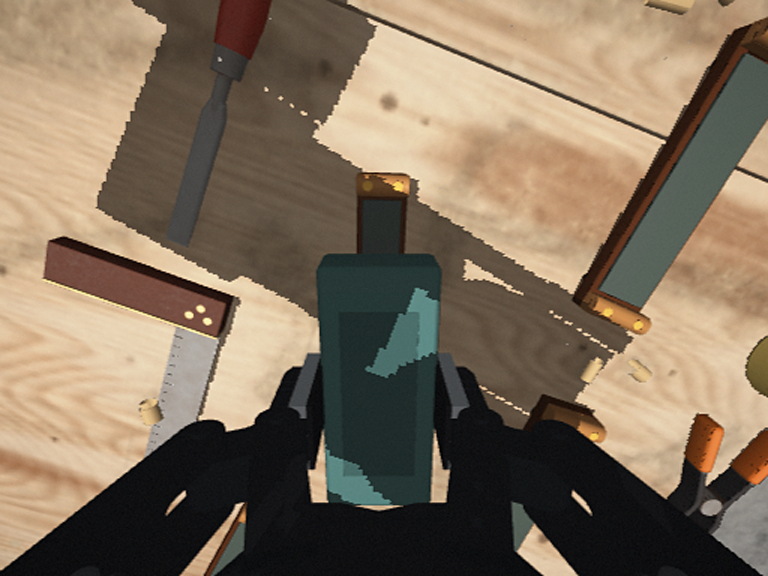

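```bash
python3 -m pendant '[[[-0.02,-0.03,2,0,0,0,-1],[-0.02,-0.03,3.5,0,0,0,-1],[-0.02,-0.03,4.2,0,0,0,-1],[-0.02,-0.03,4.4,0,0,0,-1],[-0.02,-0.03,4.5,0,0,0,-1],[-0.02,-0.03,4.57,0,0,0,-1],[-0.02,-0.03,4.57,0,0,0,-1]]]'
```

```text
time: 13.05
position: [0.495, 0.0082, -0.0012]
eef_rot: [0.574, 0.819, 0.0, 0.001]
force: [-0.4, 0.3, -1.7]
finger_gap: 0.0387
```

```bash
python3 -m pendant '[[[0,0,0.06,0,0,0,-1],[0,0,0.06,0,0,0,-1],[0,0,0.06,0,0,0,-1]]]';python3 -m pendant '[[[0,0,0.04,0,0,0,-1],[0,0,0.04,0,0,0,-1]]]'
```

```text
time: 13.42
position: [0.4944, 0.0082, -0.0036]
eef_rot: [0.574, 0.819, 0.0, 0.0]
force: [-1.1, 0.3, -1.1]
finger_gap: 0.0388
time: 13.68
position: [0.4945, 0.0082, -0.0038]
eef_rot: [0.574, 0.819, 0.0, 0.0]
force: [-4.5, 0.2, 11.7]
finger_gap: 0.0385
```

```bash
python3 -m pendant '[[[0,0,0,0,0,0,1],[0,0,0,0,0,0,1],[0,0,0,0,0,0,1],[0,0,0,0,0,0,1],[0,0,0,0,0,0,1],[0,0,-1,0,0,0,1],[0,0,-3,0,0,0,1],[0,0,-6,0,0,0,1],[0,0,-9,0,0,0,1],[0,0,-9,0,0,0,1]]]'
python3 - <<'E'
from h import *
c=imaging.read_camera("wrist");s=telemetry.sense();p=s["position"];j=jaw()
stone(c,"slip",.494,.0085,np.radians(-70),z=.034)
print(j,p,s["finger_gap"],tool(.62-p[0],-.18-p[1]),"turn",j/8,s["joint_pos"])
E
```

```text
time: 14.92
position: [0.4943, 0.0083, 0.2677]
eef_rot: [0.574, 0.819, 0.0, 0.001]
force: [0.6, -0.0, 0.7]
finger_gap: 0.0852
slip mask score 0.6 [ 4.95100e-01  8.40000e-03 -7.07051e+01] 0.973
19.936469076830736 [0.49764936 0.00766062 0.27528536] 0.08560699734126553 [-7.27  1.7   0.07] turn 2.492058634603842 [-2.09082147e-01  1.11594154e-01  1.53154518e+00 -3.38893391e-05
  1.48481328e+00 -5.56994647e-01]
```

```bash
python3 -m pendant '[[[-7.3,1.7,-0.5,0,0,2.49,1],[-7.3,1.7,-0.5,0,0,2.49,1],[-7.3,1.7,-0.5,0,0,2.49,1],[-7.3,1.7,-0.5,0,0,2.49,1],[-7.3,1.7,-0.5,0,0,2.49,1],[-7.3,1.7,-0.5,0,0,2.49,1]]]'
python3 - <<'E'
from h import *
c=imaging.read_camera("wrist");s=telemetry.sense();p=s["position"];print(p,jaw());np.save("w2.npy",c,allow_pickle=True);save(c,"w2")
for k,x,y,w in(("slip",.495,.008,-70.5),("fine",.68,-.13,90),("medium",.665,.12,85)): 
    try: cradle(c,k,x,y,np.radians(w))
    except Exception as e: print(k,e)
    for d in models.place_of(k+"_cradle_bed","wrist")[:2]: print(d["score"],atz(c,d["at"],.024))
E
```

```text
time: 15.78
position: [0.6163, -0.1796, 0.279]
eef_rot: [0.707, 0.707, -0.0, -0.001]
force: [0.9, 0.4, 0.5]
finger_gap: 0.0857
[ 0.61633304 -0.17909742  0.27961929] 0.04283460358672907
slip cradle [ 4.88800e-01  8.20000e-03 -6.69903e+01] 0.803
fine cradle [ 0.6814 -0.1295 91.353 ] 0.763
0.77 [ 0.67377817 -0.12341782  0.024     ]
medium attempt to get argmax of an empty sequence
```

View pics/w2.png

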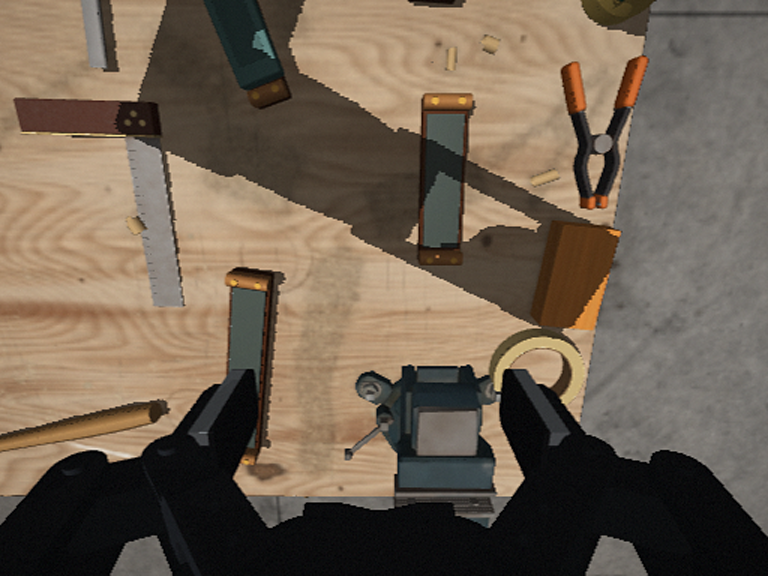

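```bash
python3 - <<'E'
import re
t=open("h.py").read()
t=t.replace('W=D[k][0]-.006;L','W0=D[k][0]-.006;W=W0;B=W0-.008;L').replace("poly(hull(c,x,y,a,W,L,.024,.024))\n","poly(hull(c,x,y,a,B,L,.024,.024))\n")
open("h.py","w").write(t)
from h import *
c=np.load("w2.npy",allow_pickle=True).item()
m=cradle(c,"fine",.678,-.128,np.radians(91))
a,b=[atz(c,np.array(u)/1.5,.037) for u in((448,101),(440,257))];print("stops",a,b,(a+b)/2,np.hypot(*(a-b)[:2]),np.degrees(np.arctan2(*(a-b)[[1,0]])))
q=cv2.minAreaRect(np.argwhere(m)[:,::-1].astype(np.float32));print("rect",atz(c,q[0],.024))
P=[atz(c,p,.024)[:2] for p in cv2.boxPoints(q)];print([np.round(np.linalg.norm(P[i]-P[i-1]),4) for i in range(4)])
E
```

```text
fine cradle [ 0.6791 -0.1289 90.1141] 0.927
stops [ 0.67911364 -0.05340113  0.037     ] [ 0.67840422 -0.19868725  0.037     ] [ 0.67875893 -0.12604419  0.037     ] 0.14528785371486494 89.72023027521817
rect [ 0.6788511  -0.12364587  0.024     ]
[np.float64(0.0382), np.float64(0.1284), np.float64(0.0347), np.float64(0.1287)]
```

```bash
python3 -m pendant '[[[18.2,-5.6,1,0,0,-2.85,1],[18.2,-5.6,1,0,0,-2.85,1],[18.2,-5.6,1,0,0,-2.85,1],[18.2,-5.6,1,0,0,-2.85,1],[18.2,-5.6,1,0,0,-2.85,1],[18.2,-5.6,1,0,0,-2.85,1],[18.2,-5.6,1,0,0,-2.85,1],[18.2,-5.6,1,0,0,-2.85,1],[18.2,-5.6,1,0,0,-2.85,1],[18.2,-5.6,1,0,0,-2.85,1]]]'
python3 - <<'E'
from h import *
telemetry.sense();imaging.read_camera("wrist");c=imaging.read_camera("wrist");s=telemetry.sense();p=s["position"];print(p,jaw())
stone(c,"fine",.449,.366,np.radians(-66))
stone(c,"medium",.449,.366,np.radians(15))
E
```

```text
time: 17.23
position: [0.446, 0.3696, 0.2503]
eef_rot: [0.551, 0.835, 0.0, -0.0]
force: [0.4, 0.4, -0.5]
finger_gap: 0.0856
[0.44764641 0.36691036 0.25027663] 23.002229721387394
fine mask score 0.7 [  0.4522   0.3621 -67.924 ] 0.967
medium mask score 0.86 [ 0.4501  0.3585 15.5042] 0.643
```

```bash
python3 -m pendant '[[[-0.21,0.08,2,0,0,0.11,1],[-0.21,0.08,4,0,0,0.11,1],[-0.21,0.08,5,0,0,0.11,1],[-0.21,0.08,5,0,0,0.11,1],[-0.21,0.08,5,0,0,0.11,1]]]'
python3 - <<'E'
from h import *
c=imaging.read_camera("wrist");s=telemetry.sense();p=s["position"];print(p,jaw())
stone(c,"fine",.452,.362,np.radians(-67))
print(tool(.4522-p[0],.3621-p[1]),(p[2]-.023)/.03)
E
```

```text
time: 18.05
position: [0.4554, 0.3604, 0.1019]
eef_rot: [0.56, 0.828, 0.001, 0.001]
force: [-0.2, -0.7, 0.2]
finger_gap: 0.0852
[0.45549578 0.36087083 0.10236473] 21.851903763413485
fine mask score 0.63 [  0.4521   0.3622 -67.7921] 0.976
[ 0.08 -0.09 -0.  ] 2.6454911147932796
```

```bash
python3 -m pendant '[[[0.08,-0.09,1.5,0,0,0,1],[0.08,-0.09,2.4,0,0,0,1],[0.08,-0.09,2.63,0,0,0,1],[0.08,-0.09,2.63,0,0,0,-1],[0.08,-0.09,2.63,0,0,0,-1],[0.08,-0.09,2.63,0,0,0,-1],[0.08,-0.09,2.63,0,0,0,-1],[0.08,-0.09,2.63,0,0,0,-1],[0.08,-0.09,2.63,0,0,0,-1],[0.08,-0.09,2.63,0,0,0,-1]]]'
python3 - <<'E'
from h import *
s=telemetry.sense();print(s["position"],jaw(),s["force"],s["finger_gap"])
E
```

```text
time: 19.4
position: [0.4515, 0.3628, 0.0233]
eef_rot: [0.56, 0.829, 0.002, 0.001]
force: [-1.2, 1.3, 5.8]
finger_gap: 0.0484
[0.45146414 0.36277587 0.02325403] 21.92302589856865 [-1.2064236   1.27675493  5.82565703] 0.048385178049787515
```

```bash
python3 -m pendant '[[[0,0,-0.5,0,0,0,-1],[0,0,-1.5,0,0,0,-1],[0,0,-3,0,0,0,-1],[0,0,-4.2,0,0,0,-1],[0,0,-4.2,0,0,0,-1],[0,0,-4.2,0,0,0,-1],[0,0,-4.2,0,0,0,-1]]]'
python3 - <<'E'
from h import *
s=telemetry.sense();p=s["position"];print(p,jaw(),s["force"],s["finger_gap"],tool(.679-p[0],-.127-p[1]),jaw()/8)
E
```

```text
time: 20.27
position: [0.449, 0.3614, 0.1453]
eef_rot: [0.56, 0.829, -0.002, -0.001]
force: [0.5, 0.8, -3.2]
finger_gap: 0.0484
[0.44897851 0.36139228 0.14527551] 21.91664088504858 [ 0.51746765  0.83140686 -3.24202016] 0.04842653389946631 [-17.97   1.04   0.  ] 2.7395801106310724
```

```bash
python3 -m pendant '[[[-18,1.05,-0.5,0,0,2.74,-1],[-18,1.05,-0.5,0,0,2.74,-1],[-18,1.05,-0.5,0,0,2.74,-1],[-18,1.05,-0.5,0,0,2.74,-1],[-18,1.05,-0.5,0,0,2.74,-1],[-18,1.05,-0.5,0,0,2.74,-1],[-18,1.05,-0.5,0,0,2.74,-1],[-18,1.05,-0.5,0,0,2.74,-1],[-18,1.05,-0.5,0,0,2.74,-1],[-18,1.05,-0.5,0,0,2.74,-1]]]'
python3 -m pendant '[[[0,0,0,0,0,0,-1],[0,0,0,0,0,0,-1],[0,0,0,0,0,0,-1],[0,0,0,0,0,0,-1]]]'
python3 - <<'E'
from h import *
c=imaging.read_camera("wrist");save(c,"over2");np.save("w3.npy",c,allow_pickle=True);s=telemetry.sense();p=s["position"];j=jaw()
print(j,p,s["finger_gap"],s["force"])
print("to cradle",tool(.679-p[0],-.127-p[1]),"turn",j/8,"down",(p[2]+.0267-.024)/.03)
stone(c,"fine",p[0],p[1],np.radians(j-90),z=p[2]+.0392)
for d in models.place_of("fine_cradle_bed","wrist")[:2]: print(d["score"],atz(c,d["at"],.024))
E
```

```text
time: 21.52
position: [0.681, -0.1309, 0.1594]
eef_rot: [0.709, 0.706, -0.001, -0.001]
force: [0.4, 0.6, -3.1]
finger_gap: 0.0484
time: 22.02
position: [0.681, -0.1263, 0.1626]
eef_rot: [0.707, 0.708, 0.0, 0.0]
force: [-0.1, 0.2, -2.1]
finger_gap: 0.0484
0.04952934958420699 [ 0.6810213  -0.12644357  0.16252267] 0.04897784044486965 [-0.69201959 -0.53044134 -2.41414819]
to cradle [-0.02 -0.07 -0.  ] turn 0.006191168698025874 down 5.507422181571499
fine mask score 0.9 [  0.681   -0.127  -89.6036] 0.866
```

View pics/over2.png

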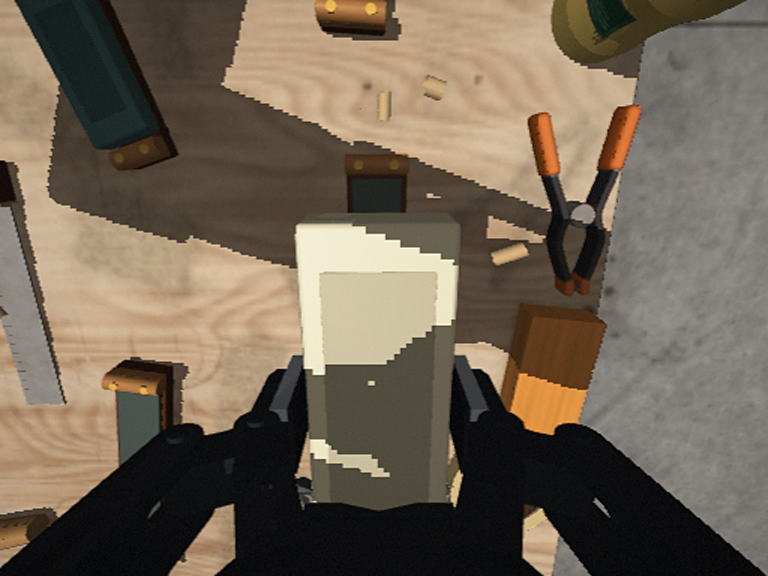

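```bash
python3 - <<'E'
from h import *
c=np.load("w3.npy",allow_pickle=True).item()
im=c["img"];col=im[95:150,240:264].astype(int).mean(1).round().astype(int)
for i in range(0,55,2): print(95+i,col[i],np.round(atz(c,(251.5,95+i),.03)[1],4),end=" | ")
a,b=atz(c,(346/1.5,165/1.5),.034),atz(c,(408/1.5,165/1.5),.034);print("\n",a,b,(a+b)/2)
E
```

```text
95 [155 133 108] -0.0384 | 97 [128 110  89] -0.0404 | 99 [96 81 65] -0.0424 | 101 [82 70 55] -0.0443 | 103 [67 43 24] -0.0463 | 105 [74 49 28] -0.0483 | 107 [82 57 32] -0.0503 | 109 [86 60 33] -0.0523 | 111 [80 55 29] -0.0543 | 113 [66 43 25] -0.0563 | 115 [58 38 22] -0.0584 | 117 [36 22 15] -0.0604 | 119 [29 34 33] -0.0625 | 121 [34 38 35] -0.0645 | 123 [33 37 34] -0.0666 | 125 [34 37 34] -0.0687 | 127 [34 38 35] -0.0707 | 129 [34 37 35] -0.0728 | 131 [33 38 34] -0.0749 | 133 [34 37 34] -0.077 | 135 [34 36 35] -0.0792 | 137 [33 36 34] -0.0813 | 139 [34 37 35] -0.0834 | 141 [38 40 37] -0.0856 | 143 [80 75 62] -0.0877 | 145 [81 76 61] -0.0899 | 147 [82 76 62] -0.0921 | 149 [97 90 73] -0.0943 | 
 [ 0.65851757 -0.05322017  0.034     ] [ 0.70136382 -0.05317564  0.034     ] [ 0.6799407  -0.05319791  0.034     ]
```

```bash
python3 -m pendant '[[[-0.04,-0.03,2,0,0,0,-1],[-0.04,-0.03,4,0,0,0,-1],[-0.04,-0.03,5,0,0,0,-1],[-0.04,-0.03,5.2,0,0,0,-1],[-0.04,-0.03,5.35,0,0,0,-1],[-0.04,-0.03,5.45,0,0,0,-1],[-0.04,-0.03,5.45,0,0,0,-1],[-0.04,-0.03,5.45,0,0,0,-1]]]'
python3 -m pendant '[[[0,0,0.06,0,0,0,-1],[0,0,0.06,0,0,0,-1]]]'
```

```text
time: 23.18
position: [0.6807, -0.1285, -0.0003]
eef_rot: [0.707, 0.707, 0.0, 0.001]
force: [-0.0, -0.3, -3.2]
finger_gap: 0.0489
time: 23.42
position: [0.6806, -0.1285, -0.0023]
eef_rot: [0.707, 0.707, 0.0, 0.001]
force: [-0.7, 1.0, 0.7]
finger_gap: 0.0487
```

```bash
python3 -m pendant '[[[0,0,0.03,0,0,0,-1],[0,0,0.03,0,0,0,1],[0,0,0.03,0,0,0,1],[0,0,0.03,0,0,0,1],[0,0,0.03,0,0,0,1],[0,0,-1,0,0,0,1],[0,0,-3,0,0,0,1],[0,0,-5,0,0,0,1],[0,0,-7,0,0,0,1],[0,0,-9,0,0,0,1]]]'
python3 -m pendant '[[[0,0,0,0,0,0,1],[0,0,0,0,0,0,1]]]'
python3 - <<'E'
from h import *
c=imaging.read_camera("wrist");s=telemetry.sense();p=s["position"];j=jaw();save(c,"fineplaced")
stone(c,"fine",.680,-.128,np.radians(90),z=.0365)
print(j,p,s["finger_gap"],tool(.61-p[0],.07-p[1]),tool(.447-p[0],.36-p[1]))
E
```

```text
time: 24.68
position: [0.6798, -0.1282, 0.269]
eef_rot: [0.707, 0.707, 0.0, 0.0]
force: [1.1, 0.2, 0.4]
finger_gap: 0.085
time: 24.92
position: [0.6799, -0.1282, 0.2664]
eef_rot: [0.707, 0.707, -0.0, -0.0]
force: [0.1, -0.3, -1.1]
finger_gap: 0.0856
fine mask score 0.83 [ 0.6811 -0.129  90.3906] 0.949
0.00012831704414572402 [ 0.6793818  -0.1280782   0.26508235] 0.08572706437993897 [ 6.6  -2.31  0.02] [16.27 -7.75  0.05]
```

```bash
python3 -m pendant '[[[6.9,-1.3,-0.8,0,0,0,1],[6.9,-1.3,-0.8,0,0,0,1],[6.9,-1.3,-0.8,0,0,0,1],[6.9,-1.3,-0.8,0,0,0,1],[6.9,-1.3,-0.8,0,0,0,1],[6.9,-1.3,-0.8,0,0,0,1],[6.9,-1.3,-0.8,0,0,0,1]]]'
python3 - <<'E'
from h import *
c=imaging.read_camera("wrist");s=telemetry.sense();p=s["position"];j=jaw();np.save("w4.npy",c,allow_pickle=True)
m=cradle(c,"medium",.665,.12,np.radians(85));im=c["img"].copy();im[m]=[255,0,255];save({"img":im},"w4")
for d in models.place_of("medium_cradle_bed","wrist")[:2]: print(d["score"],atz(c,d["at"],.024))
print(j,p,tool(.449-p[0],.36-p[1]),s["joint_pos"])
E
```

```text
time: 25.9
position: [0.6413, 0.0769, 0.29]
eef_rot: [0.708, 0.706, -0.001, -0.0]
force: [0.8, 0.2, 0.4]
finger_gap: 0.0853
medium cradle [ 0.6684  0.1296 86.6948] 0.935
0.86 [0.66456    0.13162973 0.024     ]
-0.12588152371602276 [0.64134725 0.07697284 0.2901998 ] [ 9.42 -6.43  0.  ] [-5.27275332e-02  4.00276559e-01  1.11613010e+00 -3.44837984e-04
  1.62618135e+00 -5.05495524e-02]
```

View pics/w4.png

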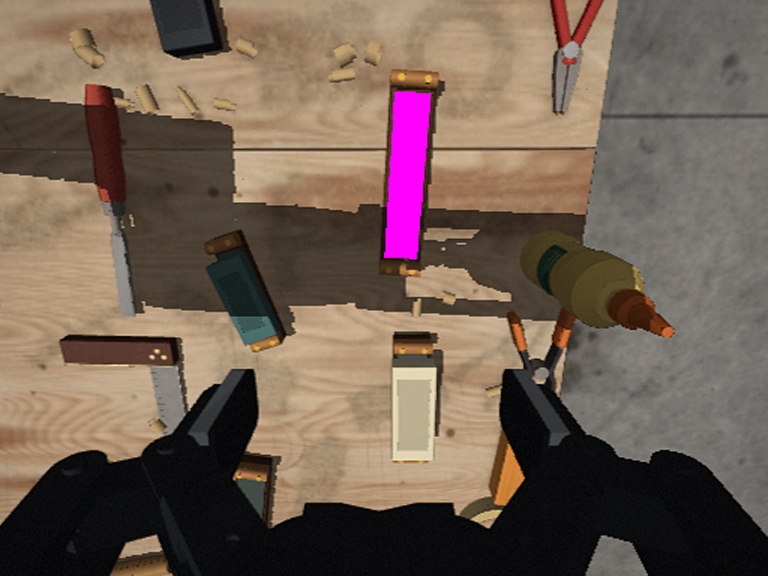

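```bash
python3 -m pendant '[[[9.4,-6.4,1.5,0,0,9.3,1],[9.4,-6.4,1.5,0,0,9.3,1],[9.4,-6.4,1.5,0,0,9.3,1],[9.4,-6.4,1.5,0,0,9.3,1],[9.4,-6.4,1.5,0,0,9.3,1],[9.4,-6.4,1.5,0,0,9.3,1],[9.4,-6.4,1.5,0,0,9.3,1],[9.4,-6.4,1.5,0,0,9.3,1],[9.4,-6.4,1.5,0,0,9.3,1],[9.4,-6.4,1.5,0,0,9.3,1]]]'
python3 -m pendant '[[[0,0,1.5,0,0,0,1],[0,0,2.5,0,0,0,1],[0,0,3,0,0,0,1],[0,0,3,0,0,0,1],[0,0,3,0,0,0,1]]]'
python3 - <<'E'
from h import *
c=imaging.read_camera("wrist");s=telemetry.sense();p=s["position"];j=jaw();print(p,j)
stone(c,"medium",.45,.36,np.radians(15))
stone(c,"coarse",.45,.355,np.radians(-80))
print(tool(.45-p[0],.36-p[1]),p[2])
E
```

```text
time: 27.25
position: [0.4497, 0.36, 0.2459]
eef_rot: [0.991, 0.136, 0.0, 0.0]
force: [-0.6, -0.5, 0.4]
finger_gap: 0.0856
time: 27.88
position: [0.4501, 0.3611, 0.1573]
eef_rot: [0.991, 0.136, 0.001, -0.0]
force: [-0.9, 0.0, 0.3]
finger_gap: 0.0853
[0.45015767 0.36111425 0.1574674 ] -74.39595581310542
medium mask score 0.68 [ 0.4506  0.358  15.0407] 0.976
[-0.02  0.03 -0.  ] 0.15746739721127279
```

```bash
python3 -m pendant '[[[0,0.1,2,0,0,0.07,1],[0,0.1,4,0,0,0.07,1],[0,0.1,5,0,0,0.07,1],[0,0.1,5.3,0,0,0.07,1],[0,0.1,5.3,0,0,0.07,-1],[0,0.1,5.3,0,0,0.07,-1],[0,0.1,5.3,0,0,0.07,-1],[0,0.1,5.3,0,0,0.07,-1],[0,0.1,5.3,0,0,0.07,-1],[0,0.1,5.3,0,0,0.07,-1]]]'
python3 -m pendant '[[[0,0,0,0,0,0,-1],[0,0,-0.5,0,0,0,-1],[0,0,-1.5,0,0,0,-1],[0,0,-3,0,0,0,-1],[0,0,-5,0,0,0,-1],[0,0,-5,0,0,0,-1],[0,0,-5,0,0,0,-1],[0,0,-5,0,0,0,-1]]]'
python3 - <<'E'
from h import *
s=telemetry.sense();p=s["position"];j=jaw();print(p,j,s["finger_gap"],tool(.668-p[0],.13-p[1]),-(-3.4-j)/8)
c=imaging.read_camera("wrist");stone(c,"medium",p[0],p[1],np.radians(j+90),z=p[2]+.0393)
E
```

```text
time: 29.28
position: [0.4517, 0.3585, -0.0007]
eef_rot: [0.991, 0.131, 0.002, -0.001]
force: [-0.2, -0.6, 6.6]
finger_gap: 0.0488
time: 30.28
position: [0.4484, 0.357, 0.1449]
eef_rot: [0.991, 0.131, -0.002, 0.001]
force: [-0.5, 0.2, -4.8]
finger_gap: 0.0486
[0.44840247 0.35702728 0.1449402 ] -74.9609618739665 0.04864863914866447 [ 5.11  9.21 -0.01] -8.945120234245811
```

```bash
python3 -m pendant '[[[5.1,9.2,-0.3,0,0,-8.95,-1],[5.1,9.2,-0.3,0,0,-8.95,-1],[5.1,9.2,-0.3,0,0,-8.95,-1],[5.1,9.2,-0.3,0,0,-8.95,-1],[5.1,9.2,-0.3,0,0,-8.95,-1],[5.1,9.2,-0.3,0,0,-8.95,-1],[5.1,9.2,-0.3,0,0,-8.95,-1],[5.1,9.2,-0.3,0,0,-8.95,-1],[5.1,9.2,-0.3,0,0,-8.95,-1],[5.1,9.2,-0.3,0,0,-8.95,-1]]]'
python3 -m pendant '[[[0,0,0,0,0,0,-1],[0,0,0,0,0,0,-1]]]'
python3 - <<'E'
from h import *
c=imaging.read_camera("wrist");save(c,"over3");np.save("w5.npy",c,allow_pickle=True);s=telemetry.sense();p=s["position"];j=jaw()
print(j,p,s["finger_gap"],s["force"])
print("to cradle",tool(.668-p[0],.130-p[1]),"turn",-(-3.4-j)/8,"down",(p[2]+.0257-.024)/.03)
stone(c,"medium",p[0],p[1],np.radians(j-90),z=p[2]+.0382)
E
```

```text
time: 31.62
position: [0.669, 0.1313, 0.1557]
eef_rot: [0.728, 0.686, -0.0, -0.0]
force: [0.5, -0.3, -4.8]
finger_gap: 0.0483
time: 31.88
position: [0.6692, 0.1311, 0.156]
eef_rot: [0.728, 0.686, 0.0, 0.0]
force: [-0.2, 0.4, -4.7]
finger_gap: 0.0484
-3.364382166049655 [0.66927099 0.13109798 0.15604649] 0.04852521058064652 [-0.02468689 -0.0462172  -3.82733698]
to cradle [-0.04 -0.04 -0.  ] turn 0.004452229243793127 down 5.258216483765893
```

View pics/over3.png

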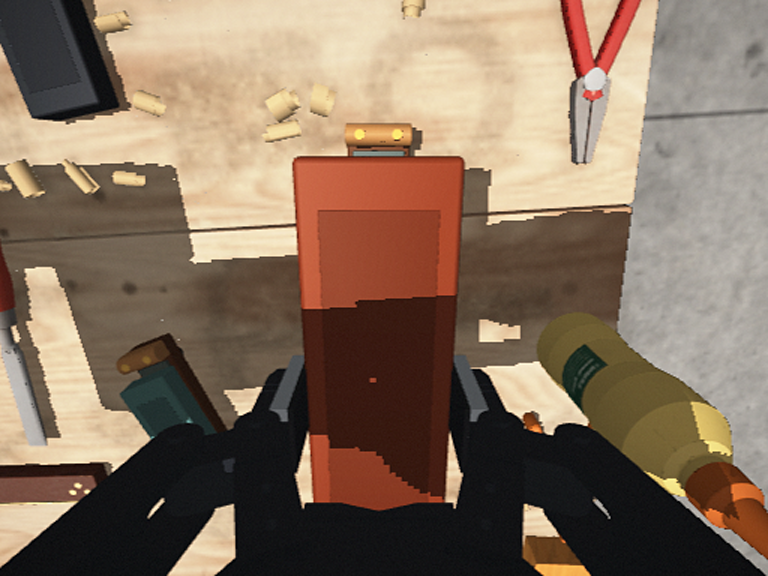

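```bash
python3 - <<'E'
from h import *
c=np.load("w5.npy",allow_pickle=True).item();zt=.156+.0257+.025
u=np.array([np.cos(np.radians(86.6)),np.sin(np.radians(86.6))])
a,b=[atz(c,np.array(q)/1.5,.036)[:2] for q in((346,135),(411,135))];s=(a+b)/2
print("stop",a,b,s,"cradle centre",s-u*.092)
i=atz(c,np.array([378,147])/1.5,.033)[:2];o=atz(c,np.array([378,123])/1.5,.033)[:2];print("via inner",i-u*.085,"outer",o-u*.099)
a,b=[atz(c,np.array(q)/1.5,zt)[:2] for q in((294,157),(464,157))];e=(a+b)/2
print("stone end",a,b,np.hypot(*(a-b)),"stone centre",e-u*.08)
E
```

```text
stop [0.65328842 0.22442526] [0.69597266 0.22191079] [0.67463054 0.22316803] cradle centre [0.66917435 0.13132996]
via inner [0.66882148 0.13091382] outer [0.66887401 0.13188898]
stone end [0.65004964 0.21228252] [0.69782252 0.20946834] 0.04785569119587989 stone centre [0.66919157 0.13101624]
```

Stone and cradle centres agree: (0.669, 0.131) for both. Lowering straight down.

```bash
python3 -m pendant '[[[0,0,2,0,0,0,-1],[0,0,4,0,0,0,-1],[0,0,4.8,0,0,0,-1],[0,0,5,0,0,0,-1],[0,0,5.1,0,0,0,-1],[0,0,5.2,0,0,0,-1],[0,0,5.2,0,0,0,-1],[0,0,5.2,0,0,0,-1]]]'
python3 -m pendant '[[[0,0,0.06,0,0,0,-1],[0,0,0.06,0,0,0,-1]]]'
```

```text
time: 32.98
position: [0.6698, 0.131, 0.0008]
eef_rot: [0.728, 0.686, 0.001, 0.0]
force: [0.1, -0.8, -4.1]
finger_gap: 0.0485
time: 33.22
position: [0.6697, 0.131, -0.0012]
eef_rot: [0.728, 0.686, 0.0, 0.0]
force: [-0.4, 0.5, 0.1]
finger_gap: 0.0485
```

```bash
python3 -m pendant '[[[0,0,0.03,0,0,0,-1],[0,0,0.03,0,0,0,1],[0,0,0.03,0,0,0,1],[0,0,0.03,0,0,0,1],[0,0,0.03,0,0,0,1],[0,0,-1,0,0,0,1],[0,0,-3,0,0,0,1],[0,0,-5,0,0,0,1],[0,0,-7,0,0,0,1],[0,0,-9,0,0,0,1]]]'
python3 -m pendant '[[[0,0,0,0,0,0,1],[0,0,0,0,0,0,1]]]'
python3 - <<'E'
from h import *
c=imaging.read_camera("wrist");s=telemetry.sense();p=s["position"];j=jaw()
stone(c,"medium",.669,.131,np.radians(86.6),z=.0365)
print(j,p,s["finger_gap"],tool(.46-p[0],.345-p[1]))
E
```

```text
time: 34.48
position: [0.669, 0.1309, 0.2702]
eef_rot: [0.728, 0.686, 0.0, 0.0]
force: [1.8, -0.8, -0.2]
finger_gap: 0.0852
time: 34.72
position: [0.669, 0.1309, 0.2677]
eef_rot: [0.728, 0.686, -0.0, -0.0]
force: [-0.5, 0.2, -1.5]
finger_gap: 0.0853
medium mask score 0.73 [ 0.6701  0.132  86.8426] 0.97
-3.359822765854382 [0.6685013  0.13090911 0.26635295] 0.08507946148555232 [ 6.72 -7.36  0.03]
```

```bash
python3 -m pendant '[[[6.9,-7.4,1.5,0,0,-1.67,1],[6.9,-7.4,1.5,0,0,-1.67,1],[6.9,-7.4,1.5,0,0,-1.67,1],[6.9,-7.4,1.5,0,0,-1.67,1],[6.9,-7.4,1.5,0,0,-1.67,1],[6.9,-7.4,1.5,0,0,-1.67,1],[6.9,-7.4,1.5,0,0,-1.67,1],[6.9,-7.4,1.5,0,0,-1.67,1],[6.9,-7.4,1.5,0,0,-1.67,1]]]'
python3 - <<'E'
from h import *
imaging.read_camera("wrist");c=imaging.read_camera("wrist");s=telemetry.sense();p=s["position"];j=jaw();print(p,j)
stone(c,"coarse",.455,.35,np.radians(-80))
E
```

```text
time: 35.95
position: [0.4609, 0.3496, 0.2229]
eef_rot: [0.644, 0.765, -0.0, 0.0]
force: [0.7, -0.4, -0.6]
finger_gap: 0.0851
[0.46060408 0.34982086 0.22306023] 9.90619352035531
coarse mask score 0.92 [  0.4513   0.3512 -82.17  ] 0.969
```

```bash
python3 -m pendant '[[[0.1,-0.3,2,0,0,0.26,1],[0.1,-0.3,4,0,0,0.26,1],[0.1,-0.3,5,0,0,0.26,1],[0.1,-0.3,5,0,0,0.26,1],[0.1,-0.3,5,0,0,0.26,1]]]'
python3 - <<'E'
from h import *
c=imaging.read_camera("wrist");s=telemetry.sense();p=s["position"];j=jaw();print(p,j,s["joint_pos"])
stone(c,"coarse",.4513,.3512,np.radians(-82))
print(tool(.4513-p[0],.3512-p[1]),(p[2]+.023)/.03)
E
```

```text
time: 36.72
position: [0.4517, 0.3524, 0.0746]
eef_rot: [0.657, 0.754, 0.001, 0.0]
force: [0.4, 0.7, 0.4]
finger_gap: 0.0856
[0.45201063 0.35266083 0.07510985] 7.907179461855963 [4.68031776e-01 4.06989858e-01 1.64544234e+00 5.59331293e-05
 1.08555683e+00 3.29997400e-01]
coarse mask score 0.61 [  0.4512   0.3499 -82.3168] 0.956
[-0.04 -0.03 -0.  ] 3.2703283217830754
```

```bash
python3 -m pendant '[[[-0.06,-0.03,1.5,0,0,0,1],[-0.06,-0.03,2.7,0,0,0,1],[-0.06,-0.03,3.25,0,0,0,1],[-0.06,-0.03,3.25,0,0,0,1],[-0.06,-0.03,3.25,0,0,0,-1],[-0.06,-0.03,3.25,0,0,0,-1],[-0.06,-0.03,3.25,0,0,0,-1],[-0.06,-0.03,3.25,0,0,0,-1],[-0.06,-0.03,3.25,0,0,0,-1],[-0.06,-0.03,3.25,0,0,0,-1]]]'
python3 -m pendant '[[[0,0,0,0,0,0,-1],[0,0,-0.5,0,0,0,-1],[0,0,-1.5,0,0,0,-1],[0,0,-3,0,0,0,-1],[0,0,-5,0,0,0,-1],[0,0,-6.5,0,0,0,-1],[0,0,-6.5,0,0,0,-1],[0,0,-6.5,0,0,0,-1]]]'
python3 - <<'E'
from h import *
s=telemetry.sense();p=s["position"];j=jaw();print(p,j,s["finger_gap"])
c=imaging.read_camera("side")
for d in models.place_of("coarse_cradle_bed","side")[:2]: print(d["score"],atz(c,d["at"],.024))
c=imaging.read_camera("scene")
for d in models.place_of("coarse_cradle_bed","scene")[:2]: print(d["score"],atz(c,d["at"],.024))
c=np.load("w2.npy",allow_pickle=True).item()
a=[atz(c,np.array(q)/1.5,.037) for q in((249,279),(250,458))];print(a)
E
```

```text
time: 38.08
position: [0.4513, 0.3508, -0.0225]
eef_rot: [0.657, 0.754, 0.002, 0.001]
force: [-0.3, 0.1, 7.0]
finger_gap: 0.0484
time: 39.08
position: [0.4482, 0.3493, 0.1687]
eef_rot: [0.657, 0.754, -0.002, -0.001]
force: [0.1, -0.3, -8.1]
finger_gap: 0.0485
[0.44817507 0.34928959 0.16874924] 7.919989696759041 0.048549490224257676
0.95 [ 0.46279962 -0.34373326  0.024     ]
0.81 [ 0.47244407 -0.35384705  0.024     ]
[array([ 0.48221083, -0.22205679,  0.037     ]), array([ 0.46223788, -0.44532852,  0.037     ])]
```

```bash
python3 -m pendant '[[[-22.6,-2.4,0,0,0,1.63,-1],[-22.6,-2.4,0,0,0,1.63,-1],[-22.6,-2.4,0,0,0,1.63,-1],[-22.6,-2.4,0,0,0,1.63,-1],[-22.6,-2.4,0,0,0,1.63,-1],[-22.6,-2.4,0,0,0,1.63,-1],[-22.6,-2.4,0,0,0,1.63,-1],[-22.6,-2.4,0,0,0,1.63,-1],[-22.6,-2.4,0,0,0,1.63,-1],[-22.6,-2.4,0,0,0,1.63,-1]]]'
python3 - <<'E'
from h import *
s=telemetry.sense();p=s["position"];j=jaw();print(p,j,s["finger_gap"],tool(.472-p[0],-.334-p[1]),(j+5.1)/8)
E
```

```text
time: 40.52
position: [0.4694, -0.2763, 0.1694]
eef_rot: [0.738, 0.675, 0.0, -0.001]
force: [1.3, -0.6, -5.8]
finger_gap: 0.0485
[ 0.46939564 -0.27626772  0.16940401] -5.144918282246561 0.04850178450020399 [-1.91  0.26 -0.  ] -0.005614785280820156
```

```bash
python3 -m pendant '[[[-1.9,0.2,0,0,0,0,-1],[-1.9,0.2,0,0,0,0,-1],[-1.9,0.2,0,0,0,0,-1],[-1.9,0.2,0,0,0,0,-1],[-1.9,0.2,0,0,0,0,-1]]]'
python3 - <<'E'
from h import *
c=imaging.read_camera("wrist");save(c,"over4");np.save("w6.npy",c,allow_pickle=True);s=telemetry.sense();p=s["position"];j=jaw()
print(j,p,s["finger_gap"],s["force"])
stone(c,"coarse",p[0],p[1],np.radians(j-90),z=p[2]+.035)
E
```

```text
time: 41.15
position: [0.4711, -0.3307, 0.1707]
eef_rot: [0.737, 0.675, 0.0, -0.0]
force: [0.0, 0.1, -5.8]
finger_gap: 0.0484
-5.034777283133182 [ 0.47119077 -0.33081283  0.17076094] 0.048056290758093 [ 0.46349111  0.25706314 -6.49877557]
```

View pics/over4.png

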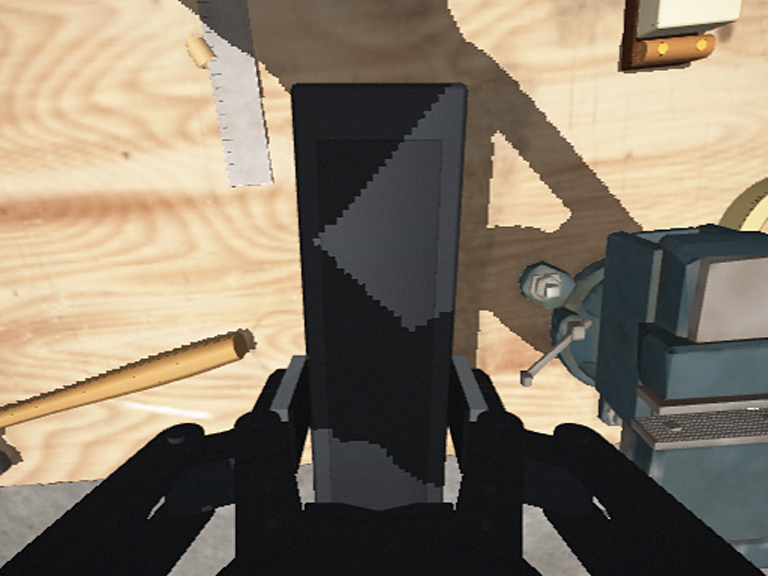

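```bash
python3 -m pendant '[[[0.7,-3,-1.5,0,0,0,-1],[0.7,-3,-1.5,0,0,0,-1],[0.7,-3,-1.5,0,0,0,-1],[0.7,-3,-1.5,0,0,0,-1],[0.7,-3,-1.5,0,0,0,-1]]]'
python3 - <<'E'
from h import *
imaging.read_camera("wrist");c=imaging.read_camera("wrist");np.save("w7.npy",c,allow_pickle=True);s=telemetry.sense();p=s["position"];print(p,jaw(),s["finger_gap"])
w2=np.load("w2.npy",allow_pickle=True).item()
def ext(c,yaw):
    W=.05;im=c["img"].astype(int);roi=cv2.resize(poly(hull(c,.47,-.335,np.radians(yaw),.08,.24,.024,.024)),(512,384),interpolation=cv2.INTER_AREA)
    m=((im[...,0]<im[...,1]+3)&(im.max(2)<140)&(im.max(2)>45)&(roi>0)).astype(np.uint8)
    m=cv2.morphologyEx(m,cv2.MORPH_OPEN,np.ones((3,3)));n,l,st,_=cv2.connectedComponentsWithStats(m);m=l==1+np.argmax(st[1:,4])
    P=np.array([atz(c,q,.024)[:2] for q in np.argwhere(m)[:,::-1]])
    u=np.array([np.cos(np.radians(yaw)),np.sin(np.radians(yaw))]);v=np.array([u[1],-u[0]]);a=P@u;b=P@v
    print("u range",np.percentile(a,[0.5,99.5]),len(P))
    X=[]
    for k in np.arange(a.max()-.12,a.max()-.005,.01):
        q=b[(a>=k)&(a<k+.01)]
        if len(q)>20: X.append((k+.005,q.min(),q.max(),(q.min()+q.max())/2))
    X=np.array(X);print(np.round(X,4).tolist())
    sl=np.polyfit(X[:,0],X[:,3],1);print("yaw corr deg",-np.degrees(np.arctan(sl[0])))
    ce=u*(a.max()-.105)+v*np.polyval(sl,a.max()-.105);print("centre",ce)
    return m
ext(w2,85);m=ext(c,85);im=c["img"].copy();im[m]=[255,0,255];save({"img":im},"w7")
w6=np.load("w6.npy",allow_pickle=True).item()
def tri(q2,q6):
    o1,d1=ray(w2,np.array(q2)/1.5);o2,d2=ray(w6,np.array(q6)/1.5);t=np.linalg.lstsq(np.c_[d1,-d2],o2-o1,rcond=None)[0];return (o1+d1*t[0]+o2+d2*t[1])/2
print("handle",tri((348,455),(525,378)),"knob",tri((370,385),(545,283)))
E
```

```text
time: 41.88
position: [0.3837, -0.3029, 0.2152]
eef_rot: [0.738, 0.675, 0.0, -0.0]
force: [0.4, 0.3, -7.7]
finger_gap: 0.0479
[ 0.38359648 -0.30283219  0.21499786] -5.084039565711751 0.04847926175221918
u range [-0.34200931 -0.19488104] 1383
[[-0.309, 0.4638, 0.5054, 0.4846], [-0.299, 0.4692, 0.5054, 0.4873], [-0.289, 0.4729, 0.5071, 0.49], [-0.279, 0.4731, 0.5071, 0.4901], [-0.269, 0.4733, 0.5071, 0.4902], [-0.259, 0.4752, 0.5088, 0.492], [-0.249, 0.4754, 0.5087, 0.4921], [-0.239, 0.4756, 0.5104, 0.493], [-0.229, 0.4758, 0.5104, 0.4931], [-0.219, 0.4776, 0.5103, 0.494], [-0.209, 0.4778, 0.5119, 0.4949], [-0.199, 0.478, 0.5119, 0.495]]
yaw corr deg -4.675722402600296
centre [ 0.45973493 -0.34041017]
u range [-0.41051519 -0.1956701 ] 2735
[[-0.3095, 0.4796, 0.5041, 0.4918], [-0.2995, 0.4799, 0.5049, 0.4924], [-0.2895, 0.4797, 0.5053, 0.4925], [-0.2795, 0.4801, 0.506, 0.493], [-0.2695, 0.4797, 0.5064, 0.493], [-0.2595, 0.4803, 0.5073, 0.4938], [-0.2495, 0.4797, 0.5064, 0.4931], [-0.2395, 0.4804, 0.5093, 0.4949], [-0.2295, 0.4798, 0.5099, 0.4949], [-0.2195, 0.4797, 0.511, 0.4954], [-0.2095, 0.4799, 0.5115, 0.4957], [-0.1995, 0.4797, 0.5113, 0.4955]]
yaw corr deg -2.087622656210424
centre [ 0.46421334 -0.34121946]
handle [ 0.58028034 -0.43148551  0.04721737] knob [ 0.60643545 -0.36346747  0.01010843]
```

View pics/w7.png

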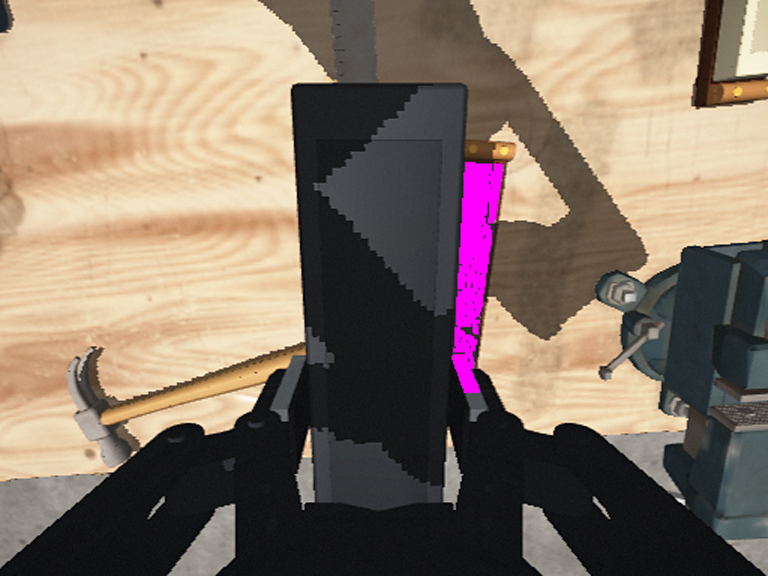

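```bash
python3 - <<'E'
from h import *
c=imaging.read_camera("side");s={k:c[k] for k in c}
for nm in("side0","now"):
    if nm=="side0": s["img"]=cv2.resize(cv2.imread("pics/side0.png"),(512,384),interpolation=cv2.INTER_AREA)[:,:,::-1]
    else: s["img"]=c["img"]
    print(nm);cradle(s,"coarse",.462,-.341,np.radians(82))
a,b=[atz(c,np.array(q)/1.5,.037) for q in((465,405),(516,514))];print(a,b,(a+b)/2,np.hypot(*(a-b)[:2]),np.degrees(np.arctan2(*(a-b)[[1,0]])))
w=np.load("w2.npy",allow_pickle=True).item();cradle(w,"coarse",.462,-.341,np.radians(82))
t=telemetry.sense();p=t["position"];print(p,jaw(),tool(.461-p[0],-.3415-p[1]))
E
```

```text
side0
coarse cradle [ 0.4602 -0.3454 81.7535] 0.096
now
coarse cradle [ 0.4574 -0.342  84.2847] 0.075
[ 0.4751292  -0.23874006  0.037     ] [ 0.44150155 -0.45873221  0.037     ] [ 0.45831538 -0.34873613  0.037     ] 0.22254744267532425 81.30913111104846
coarse cradle [ 0.461  -0.336  80.8486] 0.763
[ 0.38352285 -0.3028548   0.21500496] -5.089943164383014 [-1.05  2.69 -0.  ]
```

```bash
python3 - <<'E'
from h import *
c=imaging.read_camera("side");im=cv2.resize(cv2.imread("pics/side0.png"),(512,384),interpolation=cv2.INTER_AREA)[:,:,::-1].astype(int)
def st(x,y,yaw,L,k):
    u=np.array([np.cos(np.radians(yaw)),np.sin(np.radians(yaw))])
    out=[]
    for s in(1,-1):
        P=np.array([x,y])+u*s*(L/2+.007);q=proj(c,[np.r_[P,.034]])[0]
        yy,xx=np.mgrid[:384,:512];near=(abs(xx-q[0])<14)&(abs(yy-q[1])<9)
        m=near&(im[...,0]>1.6*im[...,2])&(im[...,0]>1.25*im[...,1])&(im.max(2)>90)&(im[...,2]<80)
        z=np.array([xx[m].mean(),yy[m].mean()]);w=atz(c,z,.034)[:2];out.append(w)
        print(k,s,m.sum(),"pred",np.round(q,1),"seen",np.round(z,1),np.round(w-P,4))
    print("mid",sum(out)/2,"len",np.hypot(*(out[0]-out[1])),"yaw",np.degrees(np.arctan2(*(out[0]-out[1])[::-1])))
st(.461,-.342,81.4,.210,"coarse");st(.680,-.128,90,.135,"fine");st(.669,.131,86.6,.170,"medium");st(.4945,.0085,-70.5,.105,"slip")
E
```

```text
coarse 1 20 pred [309.5 268.6] seen [308.7 272.3] [-0.0079 -0.0108]
coarse -1 171 pred [343.5 340.9] seen [341.1 342.4] [-0.0069 -0.0013]
mid [ 0.45358967 -0.34805885] len 0.21447435099201245 yaw 81.30110271537535
fine 1 78 pred [341.4 209.5] seen [341.8 211.3] [-0.0034 -0.0081]
fine -1 109 pred [369.6 240.4] seen [367.1 243.7] [-0.014  -0.0085]
mid [ 0.67132667 -0.1362707 ] len 0.14975700813703552 yaw 85.95133795092536
medium 1 44 pred [298.3 164.3] seen [297.3 168. ] [-0.0131 -0.0191]
medium -1 80 pred [321.5 194. ] seen [319.5 196.3] [-0.0114 -0.008 ]
mid [0.65675585 0.11746125] len 0.1727772041059136 yaw 86.9597590328642
slip 1 73 pred [291.  222.6] seen [291.1 224.6] [-0.0035 -0.0083]
slip -1 41 pred [263.3 204.3] seen [264.  206.3] [-0.0019 -0.0103]
mid [ 0.49179867 -0.00080547] len 0.11655867662586934 yaw -70.9228440666046
```

```bash
python3 -m pendant '[[[-1.04,2.67,0,0,0,0.44,-1],[-1.04,2.67,1,0,0,0.44,-1],[-1.04,2.67,3,0,0,0.44,-1],[-1.04,2.67,5,0,0,0.44,-1],[-1.04,2.67,5.5,0,0,0.44,-1],[-1.04,2.67,5.5,0,0,0.44,-1],[-1.04,2.67,5.5,0,0,0.44,-1]]]'
python3 - <<'E'
from h import *
imaging.read_camera("side");t=telemetry.sense();p=t["position"];print(p,jaw(),tool(.4605-p[0],-.341-p[1]),(p[2]-.0015)/.03,t["force"],t["finger_gap"])
E
```

```text
time: 42.95
position: [0.462, -0.3431, 0.0535]
eef_rot: [0.758, 0.652, 0.0, 0.003]
force: [0.2, -0.4, -6.7]
finger_gap: 0.0485
[ 0.46191531 -0.34306873  0.05356775] -8.63820672358248 [ 0.06 -0.06 -0.  ] 1.7355917567438515 [ 0.71381115 -0.37656171 -6.99972224] 0.04835838600174986
```

```bash
python3 -m pendant '[[[0.05,-0.05,0.5,0,0,0,-1],[0.05,-0.05,1,0,0,0,-1],[0.05,-0.05,1.3,0,0,0,-1],[0.05,-0.05,1.5,0,0,0,-1],[0.05,-0.05,1.5,0,0,0,-1]]]'
python3 -m pendant '[[[0,0,0.1,0,0,0,-1],[0,0,0.15,0,0,0,-1],[0,0,0.15,0,0,0,-1]]]'
python3 -m pendant '[[[0,0,0.07,0,0,0,-1],[0,0,0.07,0,0,0,-1]]]'
```

```text
time: 43.62
position: [0.4586, -0.3392, 0.0049]
eef_rot: [0.758, 0.652, -0.0, -0.001]
force: [-0.8, -0.3, -6.5]
finger_gap: 0.0482
time: 44.0
position: [0.4592, -0.3398, 0.002]
eef_rot: [0.758, 0.652, 0.0, 0.001]
force: [-2.0, 1.2, 0.0]
finger_gap: 0.0482
time: 44.25
position: [0.4592, -0.3399, 0.0019]
eef_rot: [0.758, 0.652, -0.0, 0.001]
force: [-6.4, 6.6, 16.1]
finger_gap: 0.0482
```

```bash
python3 -m pendant '[[[0,0,0,0,0,0,1],[0,0,0,0,0,0,1],[0,0,0,0,0,0,1],[0,0,0,0,0,0,1],[0,0,0,0,0,0,1],[0,0,-1,0,0,0,1],[0,0,-3,0,0,0,1],[0,0,-5,0,0,0,1],[0,0,-7,0,0,0,1],[0,0,-9,0,0,0,1]]]'
python3 -m pendant '[[[0,0,0,0,0,0,1],[0,0,0,0,0,0,1],[0,0,0,0,0,0,1]]]'
python3 - <<'E'
from h import *
c=imaging.read_camera("wrist");t=telemetry.sense();print(t["position"],t["force"],t["finger_gap"]);save(c,"end");np.save("w8.npy",c,allow_pickle=True)
stone(c,"coarse",.46,-.34,np.radians(81.4),z=.0365)
# visible bed gap and stop at the far end, along the cradle axis
u=np.array([np.cos(np.radians(81.4)),np.sin(np.radians(81.4))])
for s in(1,-1):
  print([(round(a*1000),c["img"][tuple(np.round(proj(c,[np.r_[np.array([.46,-.341])+u*s*a,.030]])[0][::-1]).astype(int))].tolist()) for a in np.arange(.09,.126,.002)])
q=imaging.read_camera("side")
for k,x,y,w in(("coarse",.46,-.341,81.4),("fine",.681,-.129,90),("medium",.67,.132,86.7),("slip",.495,.0085,-70.5)):
    stone(q,k,x,y,np.radians(w),z=.034 if k=="slip" else .0365,cam="side")
E
```

```text
time: 45.5
position: [0.4587, -0.3392, 0.271]
eef_rot: [0.758, 0.652, 0.0, 0.0]
force: [2.0, -0.4, -0.6]
finger_gap: 0.0853
time: 45.88
position: [0.4582, -0.3387, 0.2669]
eef_rot: [0.758, 0.652, -0.0, -0.002]
force: [0.1, 0.0, -0.5]
finger_gap: 0.0855
[ 0.45825166 -0.33878545  0.26697723] [ 0.46670907 -0.16452583 -0.35518412] 0.08547623231772251
coarse mask score 0.58 [ 0.4591 -0.3407 81.4081] 0.974
[(90, [19, 21, 22]), (92, [16, 16, 18]), (94, [17, 17, 18]), (96, [12, 14, 16]), (98, [20, 21, 23]), (100, [12, 12, 14]), (102, [24, 26, 26]), (104, [26, 31, 31]), (106, [37, 21, 14]), (108, [40, 26, 16]), (110, [48, 34, 18]), (112, [53, 35, 20]), (114, [60, 39, 20]), (116, [70, 49, 30]), (118, [71, 47, 28]), (120, [65, 43, 24]), (122, [59, 40, 25]), (124, [76, 62, 50])]
[(90, [29, 29, 31]), (92, [28, 29, 33]), (94, [37, 39, 42]), (96, [37, 39, 41]), (98, [41, 40, 45]), (100, [35, 37, 41]), (102, [39, 40, 43]), (104, [35, 37, 40]), (106, [36, 39, 41]), (108, [91, 63, 41]), (110, [177, 122, 69]), (112, [171, 115, 65]), (114, [152, 102, 55]), (116, [122, 85, 55]), (118, [178, 147, 115]), (120, [183, 153, 120]), (122, [190, 159, 127]), (124, [177, 147, 116])]
fine mask score 0.94 [ 0.682  -0.1269 89.3692] 0.927
slip mask score 0.87 [ 4.96600e-01  1.02000e-02 -6.81627e+01] 0.91
```

```bash
python3 -c "
from cell import hand_in
print(hand_in())"
```

```text
the job is handed in; nothing more can be done
None
```

I moved all four stones, top of the stack first, into the cradles made for them, and handed the job in at about 46 s of the 115 s allowed. `hand_in()` gives no verdict, so the results below are my own measurements.

**Missed first grasp:** The first try on the grey-green stone closed on air. A gentle touch on that stone (17 N at most) showed that the real fingertips sit about 33 mm behind the reported TCP. I used that offset for every grasp after that.

**Last wrist-camera checks, after each release:**

| Stone | Stone centre (x, y) | Cradle estimate (x, y) | Angle from cradle |
|---|---|---|---|
| Grey-green | 0.495, 0.008 | 0.494, 0.0085 | within 1° |
| Cream-white | 0.681, -0.129 | 0.680, -0.128 | within 1° |
| Red-brown | 0.670, 0.132 | 0.669, 0.131 | within 1° |
| Near-black | 0.459, -0.341 | 0.4605, -0.341 | within 1° |

Each stone touched down at bed height (24–25 mm). The gripper was open and clear above the last stone when I handed in.

**What disagreed or was not confirmed:**
- **Near-black cradle:** this was my least certain position, because other views put it up to about 10 mm away. The rough side-camera readings were also 6–12 mm off for the cradles I could compare, so I went with the wrist view.
- **Final side-camera check:** it matched only the cream-white and grey-green stones, to within about 2 mm. It gave no match for the red-brown and near-black stones.
- **Chisel and try square:** I did not measure them at the end. The tool only passed well above them.

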